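Move the samples on to their next gauging stations

TASK

Three steel samples have each finished at one gauging station and must move on: the flanged bush to the glass stage plate, the hexagon-based stud to the round turntable, and the square post to the stone block. All three stations are taken, so on the way park one sample on the empty cork mat and let go of it there. Keep the samples upright and set them down gently without dropping them, leave each one centred on its new station, and leave the setting ring where it lies.

Things in the scene. Friction and masses are not known exactly. Their poses are not given: they have to be found in the camera images.
- bush_center (a point): Flanged bush: loose steel sample, about 0.3 kg, 64 mm tall, upright. Round flange at the bottom, 56 mm diameter, 12 mm thick, four small bolt holes; above it to the top a round barrel, 36 mm diameter, dark 22 mm bore. Starts near the middle of the turntable. Point: on its axis, half-way up, 32 mm above its underside; z up. Grasp the upper part from above.
- hex_stud_center (a point): Hexagon stud: loose steel sample, about 0.25 kg, 64 mm tall, upright. Hexagon base, 48 mm across flats, 12 mm thick; above it to the top a slim round stem, 26 mm diameter, dark thread lines. Starts near the middle of the stone block. Point: on its axis, half-way up, 32 mm above its underside; z up. Grasp the upper part from above.
- square_post_center (a point): Square post: loose steel sample, about 0.35 kg, 64 mm tall, upright. Square foot 52 x 52 mm, 12 mm thick; above it to the top a square shank 32 x 32 mm, its faces square to the point's x and y axes. Starts near the middle of the glass plate. Point: on its axis, half-way up, 32 mm above its underside; z up. Grasp the upper part from above.
- glass_plate_top (a point): Glass stage plate, a fixed station: square aluminium frame 92 by 92 mm, 14 mm high, with a pale green glass pane and a thin dark centring circle of 72 mm diameter. This point is the centre of its top face. Where each station stands on the bench differs from start to start.
- turntable_top (a point): Turntable, a fixed station that does not turn: round dark grey steel disc 92 mm diameter, 22 mm high, with three crossing black grooves (flush, top is flat) and a thin white centring circle of 72 mm diameter. This point is the centre of its top face.
- stone_block_top (a point): Stone block, a fixed station: oblong grey stone 112 by 76 mm (long side along this point's x axis), 18 mm high, with a thin white centring circle of 72 mm diameter. This point is the centre of its top face.
- cork_mat_top (a point): Cork mat, fixed and empty at the start, the spare parking place: 100 by 100 mm, 6 mm thick. This point is the centre of its top face. The centres of the stations and the mat are at least 150 mm apart.
- setting_ring_center (a point): Setting ring, a delicate bystander to be left where it lies: loose steel ring 52 mm outside, 30 mm inside diameter, 16 mm high, lying flat on the bench. This point is its centre. Other bystanders within the area stand no higher than 50 mm above the bench.
Not all that is in view belongs to the job. What is shaped like the part that bears square_post_center but green or turquoise is not meant. Leave any pink or yellow look-alike of the part that bears bush_center alone.

How it is judged:
By the outcome, as a careful person would: the job done as asked, in the order asked, and still so for the second after the job is handed in, with the robot touching nothing.
It also fails if it takes over 118 s, if anything falls off the work surface, if the arm or the gripper's body presses on something with over 40 N, if the wrist force passes 120 N, or if a joint passes its speed limit or range.

ROBOT

A 6-joint arm with a two-finger parallel gripper is mounted at the origin on the work surface. World frame = base frame: x ahead of the robot, y to its left, z up, the work surface at z = 0. Lengths are in m, angles in rad, forces in N, time in s.
With the tool pointing down it reaches from about 0.35 to 0.775 m from the base axis. Payload 5.5 kg.
Tool frame: the origin (TCP) lies between the finger pads; the fingertips stand 19 mm ahead of it and the grasp point (between the pads) is the TCP; z points along the fingers, y is the direction in which the jaws open and shut (so a half turn about z gives the same grasp; the last joint's range is limited). The gripper opens to 85 mm and grips with 20 to 120 N. Pads are 22 mm wide; open, the fingers measure 114 mm over their backs; the gripper's body (76 mm by 85 mm) begins 54 mm behind the grasp point. The pads swing forward as they close: fully open they stand 13 mm farther back than shut.
Start: joints at [-1.394, 0.313, 0.046, 1.304, 0, 1.431], TCP at [0.179, -0.546, 0.25] pointing down, gripper open.
Joint ranges: [-2.76, 2.76], [-0.86, 1.69], [-1.03, 1.26], [-2.2, 2.34], [-1.47, 1.5], [-3.14, 3.14]. Speed limits (rad/s): [2.57, 2.57, 3.14, 3.14, 3.14, 3.14].

INTERFACE

Orientations are given as a unit quaternion [w, x, y, z].
In Python, from workcell import get_state, cams, workorder gives the robot as it stands.
- The arm moves only by the tool play_rows, never from a script. Its argument "series" is text: rows parted by semicolons, each of 7 numbers parted by spaces: the opening in per cent of the stroke, from 0 (shut) to 100 (fully open), then the shift along the tool's x, y, z in cm, then the turn, a rotation vector about the tool's x, y, z in degrees. A call has 1 to 12 rows; each row shifts and turns the commanded pose from where the row before left it, along the tool's axes as they then stand; what a row does not reach is not made up. A row lasts 1/8 s, in which the tool goes at most 62.5 mm and 10.7 degrees, less where a joint would pass 70% of its speed; a pose out of reach is approached as far as the arm can. A call with a gripper value outside its range is refused whole. The fingers move at their own pace and stop on an object; "newtons" is the grip in N (left out, the last holds). Time passes only in rows, so rows that do not move let the fingers close. It gives the time, the measured TCP pose, the force and the opening at its end, in the units of the state.
- get_state(): the state, without advancing time (a new reading comes with each control period).
- cams.read_camera(name): name is "scene" or "top" or "wrist"; returns the picture (480x640x3 uint8, red, green, blue); there is no depth.
- cams.get_calibration(name): a dict with "fx", "fy", "cx", "cy" (pixels), "rvec" (rotation vector, rad) and "tvec" (3), from world to camera coordinates, as OpenCV has them. Camera axes: x right, y down, z forward; pixel columns grow to the right and rows downward; lengths in m; the calibration is good to about 2 mm. A picture is of the moment at which its call begins: read the wrist's pose just before it. get_calibration takes no time and is no camera call; for the wrist camera it gives the pose at the moment of the call.
- workorder.hand_in(): hands the job in, once; it reports no verdict.
The state is a dict: "clock": time; "joint_pos": joint angles; "qvel": joint speeds; "tau": joint torques, N m; "tcp_pos": TCP position; "orientation": TCP orientation; "wrist_force": force on the tool from outside, world axes, zero at the start; "ft_torque": the same for the moment, N m; "finger_gap": finger opening in m.
Only numpy, scipy, OpenCV 4.12 (cv2) and the standard library are available. Lean on these libraries where they do the work, as an engineer would, in place of code of your own. Each camera call takes 0.05 s, during which the arm holds its last target.

## Working session

There is one attempt and no reset: what is moved stays moved. The work goes in short steps, Python scripts to look and compute and a tool call to move; the robot and the scene stay as the last step left them, time stands still between calls to the robot, and variables do not carry over. Pictures are saved under pics/ and viewed, and the job is handed in when it is done.

Besides the shell and the picture viewer there is one more tool, called after "Call:" by a JSON object that holds its "op" and its "data". play_rows: Moves the arm, as the interface text tells. Its arguments: {"type":"object","properties":{"series":{"type":"string"},"newtons":{"type":"number"}},"required":["series"]}

```bash
mkdir -p pics; ls; python3 - <<'E'
from workcell import get_state, cams
import cv2
print(get_state())
for n in("scene","top","wrist"):
    c=cams.get_calibration(n); print(n,c)
    cv2.imwrite(f"pics/{n}0.png",cams.read_camera(n)[:,:,::-1])
E
```

```text
pics
{'clock': 0.0, 'joint_pos': array([-1.39361068e+00,  3.14030211e-01,  4.49565144e-02,  1.30363373e+00,
       -9.33863291e-07,  1.43123043e+00]), 'qvel': array([-4.23522321e-04,  3.02324106e-05, -2.66220594e-03,  1.40363105e-03,
        1.04674077e-03, -6.24136140e-04]), 'tau': array([-1.03455488e-05, -4.80628574e+01,  2.98531616e+01,  1.94321678e-02,
       -1.02094295e-04, -5.61138464e-06]), 'tcp_pos': array([ 0.17902185, -0.54589409,  0.24938273]), 'orientation': array([-9.55373339e-04,  9.87484299e-01,  1.57714443e-01, -1.84395887e-05]), 'wrist_force': array([-0.26246732,  0.27193456,  0.41059326]), 'ft_torque': array([-0.00807377,  0.05032554,  0.00342635]), 'finger_gap': 0.08567837190566571}
scene {'fx': 548.8252514299986, 'fy': 548.8252514299986, 'cx': 309.6595692870221, 'cy': 237.07318918293916, 'rvec': array([ 2.02337721,  1.24036376, -0.53139349]), 'tvec': array([-0.22133697, -0.24475925,  1.49719796])}
top {'fx': 546.0408180818911, 'fy': 546.0408180818911, 'cx': 324.8479848277562, 'cy': 240.2995287108025, 'rvec': array([ 2.21078523, -2.1735319 ,  0.07215578]), 'tvec': array([0.00149376, 0.49767157, 1.1554668 ])}
wrist {'fx': 401.27967653800687, 'fy': 401.27967653800687, 'cx': 320.92984469941086, 'cy': 230.8549500834959, 'rvec': array([-2.36332773,  1.71037284,  0.228437  ]), 'tvec': array([-0.57524493, -0.03464568,  0.37698078])}
```

View pics/top0.png

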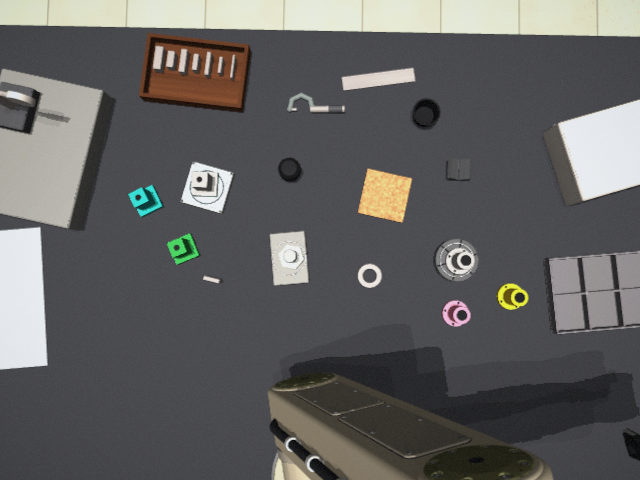

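View pics/scene0.png

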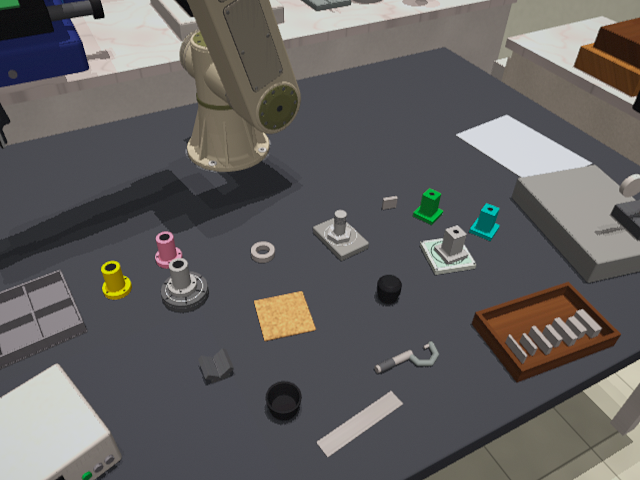

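View pics/wrist0.png

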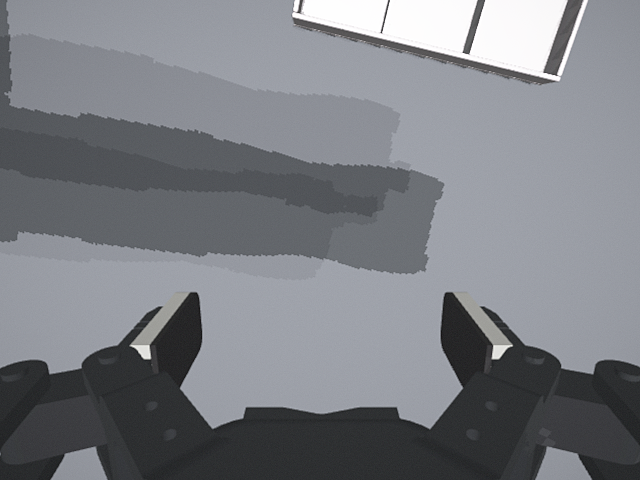

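```bash
cat > h.py <<'E'
import numpy as np, cv2
from scipy.spatial.transform import Rotation as R
from workcell import get_state, cams
def ray(c,uv):
    Rm=cv2.Rodrigues(np.array(c['rvec']))[0]; t=np.array(c['tvec'])
    d=np.array([(uv[0]-c['cx'])/c['fx'],(uv[1]-c['cy'])/c['fy'],1.])
    return -Rm.T@t, Rm.T@d
def onz(c,uv,z):
    o,d=ray(c,uv); return (o+d*(z-o[2])/d[2])
def proj(c,p):
    K=np.array([[c['fx'],0,c['cx']],[0,c['fy'],c['cy']],[0,0,1]])
    return cv2.projectPoints(np.array(p,float).reshape(-1,1,3),np.array(c['rvec']),np.array(c['tvec']),K,None)[0].reshape(-1,2)
def rot(s): w,x,y,z=s['orientation']; return R.from_quat([x,y,z,w])
def go(p,yaw=None):
    """tool-axis shift (cm) to world p and turn; yaw= desired world angle(deg) of tool y axis mod 180, tool down"""
    s=get_state(); r=rot(s); print('shift cm',np.round(100*r.inv().apply(np.array(p)-s['tcp_pos']),2))
    if yaw is not None:
        y=r.as_matrix()[:,1]; cur=np.degrees(np.arctan2(y[1],y[0])); d=(yaw-cur+90)%180-90
        print('turn about tool z (deg)',-d,'or',-d+180*np.sign(d),'j6',s['joint_pos'][5],'cur yaw',cur)
E
python3 - <<'E'
import cv2
a=cv2.imread('pics/top0.png'); 
A=cv2.resize(a[150:280,120:330],None,fx=3.8,fy=3.8,interpolation=cv2.INTER_CUBIC); cv2.imwrite('pics/c1.png',A)
A=cv2.resize(a[150:335,340:540],None,fx=3.2,fy=3.2,interpolation=cv2.INTER_CUBIC); cv2.imwrite('pics/c2.png',A)
E
```

```text
(no output)
```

View pics/c1.png

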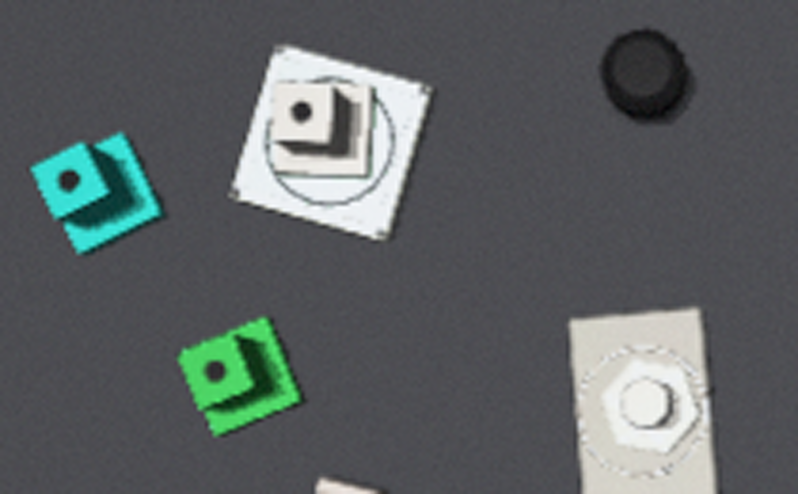

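View pics/c2.png

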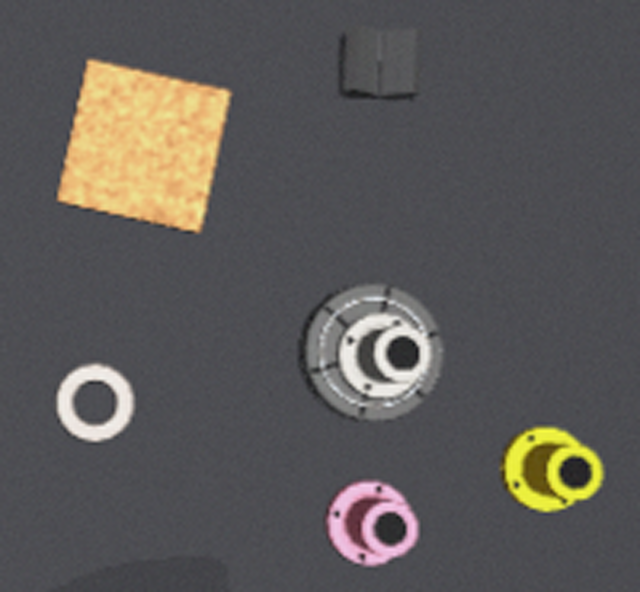

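Candidates, top view: bush grey on turntable (460,260) [pink (456,313), yellow (513,296) rejected]; post grey on glass (205,183) [turquoise (145,200), green (182,249) rejected]; stud, only one, on stone (290,257). The crops confirm the choice.

```bash
python3 - <<'E'
from h import *
a=cv2.imread('pics/top0.png'); c=cams.get_calibration('top')
hsv=cv2.cvtColor(a,cv2.COLOR_BGR2HSV); V=hsv[...,2];S=hsv[...,1]
print('cam',ray(c,(0,0))[0])
def reg(m,x0,y0,x1,y1):
    z=np.zeros_like(m); z[y0:y1,x0:x1]=m[y0:y1,x0:x1]; 
    cs=cv2.findContours(z,cv2.RETR_EXTERNAL,cv2.CHAIN_APPROX_NONE)[0]; return max(cs,key=cv2.contourArea)
br=((V>130)&(S<60)).astype(np.uint8)*255
ck=((S>90)&(hsv[...,0]<25)&(V>120)).astype(np.uint8)*255
def rect(n,k,z):
    r=cv2.boxPoints(cv2.minAreaRect(k)); P=np.array([onz(c,p,z) for p in r])[:,:2]
    e1=P[1]-P[0];e2=P[2]-P[1]
    print(n,P.mean(0).round(4),'sides',np.linalg.norm(e1).round(4),np.degrees(np.arctan2(e1[1],e1[0])).round(1),np.linalg.norm(e2).round(4),np.degrees(np.arctan2(e2[1],e2[0])).round(1))
rect('glass',reg(br,170,150,245,225),.014)
rect('stone',reg(br,255,220,320,300),.018)
rect('cork',reg(ck,340,150,430,240),.006)
k=reg(br,350,255,390,295); e=cv2.fitEllipse(k); print('ring',onz(c,e[0],.016),e)
tt=((V>95)&(S<40)).astype(np.uint8)*255
k=reg(tt,425,230,485,290); e=cv2.fitEllipse(k); print('tt',onz(c,e[0],.022),e)
# sample tops
vb=cv2.cvtColor(a,cv2.COLOR_BGR2GRAY)
for n,uv,z in(('stud',(120+648/3.8,150+404/3.8),.082),('bush',(340+403/3.2,150+353/3.2),.086),('post',(120+301/3.8,150+111/3.8),.078)):
    print(n,onz(c,uv,z).round(4))
for n,uv in(('pink',(340+365/3.2,150+523/3.2)),('yel',(340+545/3.2,150+470/3.2)),('green',(182,249)),('cup',(289,169)),('vb',(458,170))): print(n,onz(c,uv,.012).round(3))
E
```

```text
cam [0.42555852 0.01435927 1.18383973]
glass [0.609 0.267] sides 0.0926 -14.0 0.0938 -105.0
stone [0.4587 0.0867] sides 0.0751 -84.2 0.1107 -174.2
cork [ 0.599  -0.1183] sides 0.1001 -11.7 0.1013 -101.6
ring [ 0.4242404  -0.08614468  0.016     ] ((369.26885986328125, 275.3243103027344), (23.21613883972168, 23.448753356933594), 117.22985076904297)
tt [ 0.46052039 -0.27124184  0.022     ] ((456.5886535644531, 259.7291259765625), (40.546531677246094, 41.20112609863281), 146.70736694335938)
stud [0.4599 0.0789 0.082 ]
bush [ 0.4577 -0.2743  0.086 ]
post [0.6142 0.2687 0.078 ]
pink [ 0.346 -0.269  0.012]
yel [ 0.383 -0.389  0.012]
green [0.474 0.316 0.012]
cup [0.651 0.09  0.012]
vb [ 0.656 -0.276  0.012]
```

```bash
python3 - <<'E'
from h import *
go([.458,-.274,.25],-71.8)
E
```

```text
shift cm [ 3.498e+01 -1.716e+01 -1.000e-02]
turn about tool z (deg) -0.04814519624162017 or 179.95185480375838 j6 1.4311928281155384 cur yaw -71.84814519624162
```

Call:
{"op": "play_rows", "data": {"series": "100 2.5 -1.2 0 0 0 0;100 5 -2.45 0 0 0 0;100 5 -2.45 0 0 0 0;100 5 -2.45 0 0 0 0;100 5 -2.45 0 0 0 0;100 5 -2.45 0 0 0 0;100 5 -2.45 0 0 0 0;100 2.5 -1.26 0 0 0 0;100 0 0 0 0 0 0;100 0 0 0 0 0 0", "newtons": 40}}

```text
clock: 1.4
tcp_pos: [0.4578, -0.2746, 0.2501]
orientation: [-0.0, 0.987, 0.158, -0.0]
wrist_force: [-1.2, 0.4, 0.3]
finger_gap: 0.0856
```

```bash
python3 - <<'E'
from h import *
s=get_state(); print(s['tcp_pos'],s['qvel'].round(3))
c=cams.get_calibration('wrist'); cv2.imwrite('pics/w1.png',cams.read_camera('wrist')[:,:,::-1])
o,d=ray(c,(320,240)); print('camrel tool',rot(s).inv().apply(o-s['tcp_pos']),rot(s).inv().apply(d))
print(proj(c,[[.458,-.274,.086],[.4605,-.2712,.022]]))
go([.458,-.274,.25],-71.8)
E
```

```text
[ 0.45783428 -0.27456729  0.25005158] [-0.022 -0.003  0.001  0.     0.003  0.001]
camrel tool [ 0.06625614  0.0002887  -0.12346872] [-2.85031261e-01 -1.96012378e-04  9.58791887e-01]
[[319.07552185 214.33269007]
 [317.14997806 194.58024369]]
shift cm [ 0.06 -0.07  0.01]
turn about tool z (deg) -0.10152923414500492 or 179.898470765855 j6 2.134542097129699 cur yaw -71.901529234145
```

View pics/w1.png

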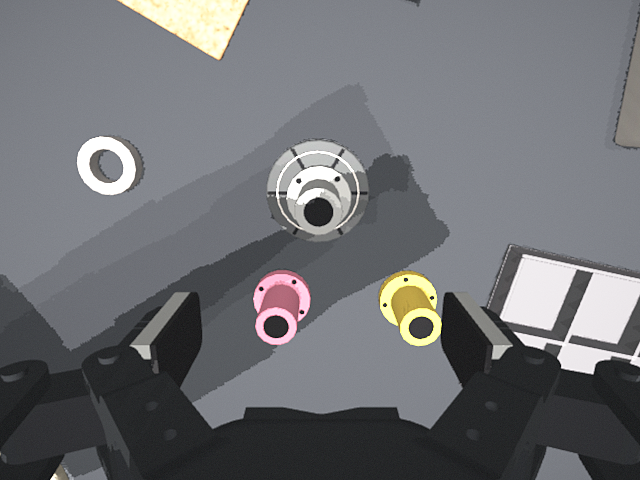

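```bash
python3 - <<'E'
from h import *
a=cv2.imread('pics/w1.png'); c=cams.get_calibration('wrist'); g=cv2.cvtColor(a,cv2.COLOR_BGR2GRAY)
m=np.zeros_like(g); m[195:228,302:336]=(g[195:228,302:336]<45)*255
k=max(cv2.findContours(m,0,1)[0],key=cv2.contourArea); e=cv2.fitEllipse(k); print(e,onz(c,e[0],.086))
A=cv2.resize(a[120:260,250:390],None,fx=4,fy=4,interpolation=cv2.INTER_CUBIC); cv2.imwrite('pics/c3.png',A)
# expected turntable rim and circle overlays
t=np.linspace(0,2*np.pi,60)
for z,r in((.022,.046),(.022,.036)):
    P=proj(c,np.c_[.4605+r*np.cos(t),-.2712+r*np.sin(t),0*t+z])
    cv2.polylines(A,[np.int32((P-[250,120])*4)],True,(0,0,255),1)
cv2.imwrite('pics/c3.png',A)
E
```

```text
((318.30670166015625, 211.98165893554688), (26.157705307006836, 27.71546745300293), 64.51087188720703) [ 0.45930384 -0.27328142  0.086     ]
```

View pics/c3.png

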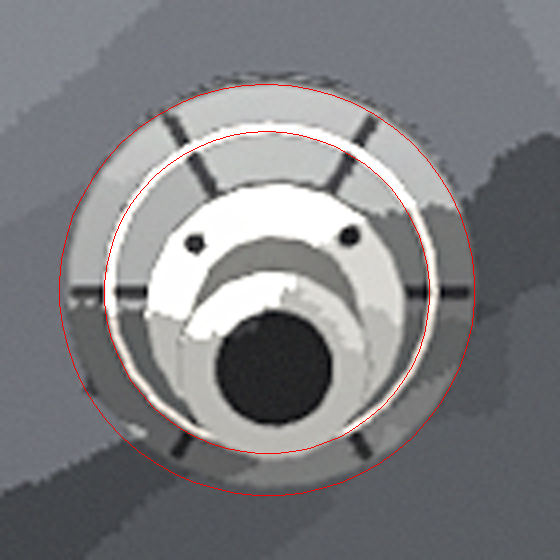

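Call:
{"op": "play_rows", "data": {"series": "100 0.1 -0.05 2.5 0 0 0;100 0 0 5 0 0 0;100 0 0 5 0 0 0;100 0 0 3 0 0 0;100 0 0 2 0 0 0;100 0 0 1.1 0 0 0;100 0 0 0 0 0 0;0 0 0 0 0 0 0;0 0 0 0 0 0 0;0 0 0 0 0 0 0;0 0 0 0 0 0 0;0 0 0 0 0 0 0", "newtons": 40}}

```text
clock: 2.95
tcp_pos: [0.4595, -0.2737, 0.0652]
orientation: [0.0, 0.987, 0.158, 0.0]
wrist_force: [-0.5, 0.4, 5.7]
finger_gap: 0.0354
```

```bash
python3 - <<'E'
from h import *
s=get_state(); print(s['tcp_pos'],s['finger_gap'],s['wrist_force'])
c=cams.get_calibration('wrist'); cv2.imwrite('pics/w2.png',cams.read_camera('wrist')[:,:,::-1])
E
```

```text
[ 0.45950585 -0.27373123  0.06516978] 0.03535748406640762 [-0.46815139  0.4101918   5.65030271]
```

View pics/w2.png

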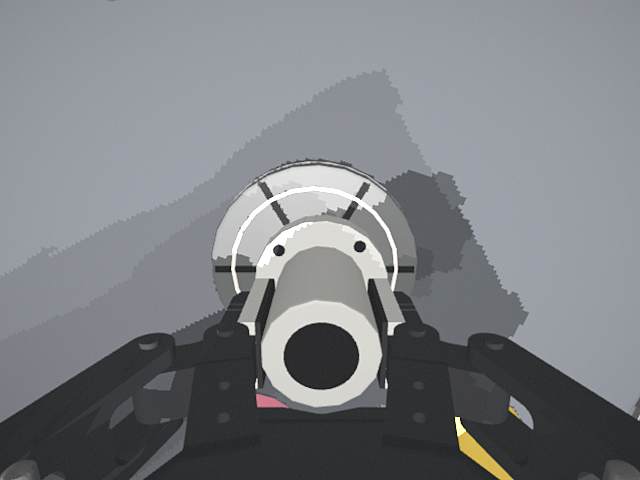

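```bash
python3 - <<'E'
from h import *
s=get_state();c=cams.get_calibration('wrist')
P=onz(c,(321,356),.086);print(P, 'sample in tool mm',1000*rot(s).inv().apply(P-s['tcp_pos']))
go([.599,-.118,.25])
E
```

```text
[ 0.46031614 -0.27404595  0.086     ] sample in tool mm [  0.69148294   0.60465934 -20.82243518]
shift cm [ 18.12 -10.43 -18.48]
```

Call:
{"op": "play_rows", "data": {"series": "0 0 0 -0.5 0 0 0;0 0 0 -2 0 0 0;0 0 0 -4.5 0 0 0;0 0 0 -4.5 0 0 0;0 1 -0.55 -2.5 0 0 0;0 3 -1.75 0 0 0 0;0 4 -2.3 0 0 0 0;0 4 -2.3 0 0 0 0;0 4 -2.3 0 0 0 0;0 2.1 -1.2 0 0 0 0;0 0 0 0 0 0 0;0 0 0 0 0 0 0"}}

```text
clock: 4.5
tcp_pos: [0.5979, -0.1188, 0.2039]
orientation: [0.0, 0.988, 0.158, -0.001]
wrist_force: [0.6, 0.7, -2.7]
finger_gap: 0.0353
```

```bash
python3 - <<'E'
from h import *
go([.599,-.118,.0492])
s=get_state();print(s['finger_gap'],s['wrist_force'])
c=cams.get_calibration('wrist'); cv2.imwrite('pics/w3.png',cams.read_camera('wrist')[:,:,::-1])
E
```

```text
shift cm [ 0.15 -0.04 15.47]
0.03533958869077625 [ 0.5838188   0.70112519 -2.71661029]
```

View pics/w3.png

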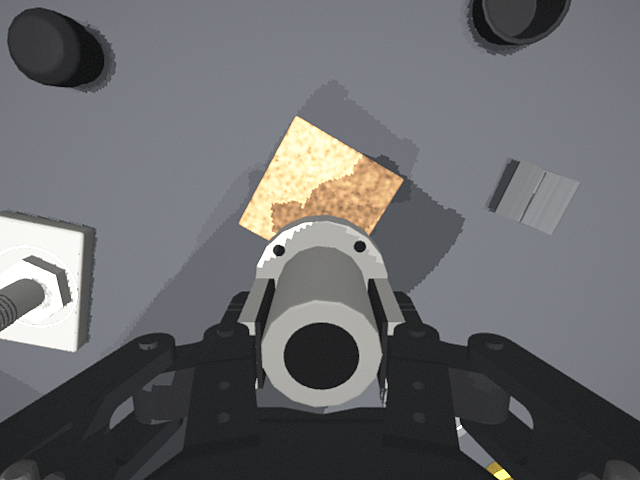

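Call:
{"op": "play_rows", "data": {"series": "0 0.1 0 2 0 0 0;0 0 0 4.5 0 0 0;0 0 0 4.5 0 0 0;0 0 0 2.2 0 0 0;0 0 0 1.2 0 0 0;0 0 0 0.5 0 0 0;0 0 0 0.2 0 0 0;0 0 0 0.2 0 0 0;0 0 0 0.1 0 0 0;0 0 0 0 0 0 0"}}

```text
clock: 5.8
tcp_pos: [0.5998, -0.118, 0.0506]
orientation: [0.0, 0.987, 0.158, 0.0]
wrist_force: [-0.3, 0.1, -2.2]
finger_gap: 0.0352
```

```bash
python3 - <<'E'
from h import *
go([.599,-.118,.0492])
s=get_state();print(s['tcp_pos'],s['wrist_force'])
E
```

```text
shift cm [-0.07 -0.03  0.14]
[ 0.59977829 -0.11801973  0.05058882] [-0.3384276   0.0590741  -2.15533597]
```

Call:
{"op": "play_rows", "data": {"series": "0 0 0 0.05 0 0 0;0 0 0 0.05 0 0 0;0 0 0 0.04 0 0 0;0 0 0 0 0 0 0;0 0 0 0 0 0 0"}}

```text
clock: 6.42
tcp_pos: [0.5996, -0.118, 0.0492]
orientation: [0.0, 0.987, 0.158, 0.0]
wrist_force: [-1.7, 0.0, 2.5]
finger_gap: 0.035
```

Call:
{"op": "play_rows", "data": {"series": "60 0 0 0 0 0 0;60 0 0 0 0 0 0;100 0 0 0 0 0 0;100 0 0 0 0 0 0;100 0 0 0 0 0 0;100 0 0 -1 0 0 0;100 0 0 -4 0 0 0;100 0 0 -5 0 0 0;100 0 0 -5 0 0 0;100 0 0 -3 0 0 0;100 0 0 -1 0 0 0;100 0 0 0 0 0 0"}}

```text
clock: 7.92
tcp_pos: [0.5997, -0.1181, 0.2391]
orientation: [0.0, 0.987, 0.158, 0.0]
wrist_force: [-0.0, -0.6, -0.6]
finger_gap: 0.0853
```

```bash
python3 - <<'E'
from h import *
go([.4592,.080,.23],-84)
s=get_state();print(s['tcp_pos'],s['wrist_force'],s['joint_pos'])
c=cams.get_calibration('wrist'); cv2.imwrite('pics/w4.png',cams.read_camera('wrist')[:,:,::-1])
c=cams.get_calibration('top'); a=cams.read_camera('top')[:,:,::-1]; cv2.imwrite('pics/t4.png',a)
E
```

```text
shift cm [ -7.18 -23.2    0.89]
turn about tool z (deg) 12.153768785253135 or -167.84623121474687 j6 2.4991404012556426 cur yaw -71.84623121474687
[ 0.59968793 -0.11806754  0.23906723] [-0.01389591 -0.62626144 -0.64703465] [-3.25609032e-01  3.87093087e-01  1.24590338e-01  1.30755065e+00
 -1.14170979e-04  2.49914040e+00]
```

View pics/w4.png

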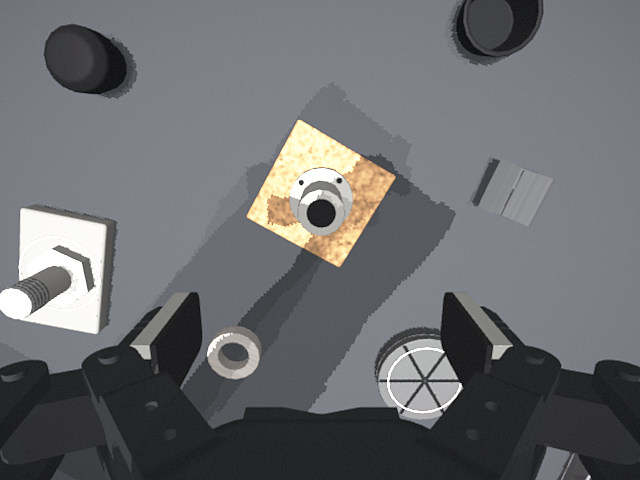

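```bash
cat >> h.py <<'E'
def plan(p,dz_turn,n):
    """n rows: constant turn about tool z, trapezoid-ish world move; prints shift per row"""
    s=get_state(); r=rot(s); w=np.ones(n); w[0]=w[-1]=.5; w/=w.sum(); D=np.array(p)-s['tcp_pos']
    for i in range(n):
        print(np.round(100*r.inv().apply(D*w[i]),1),np.round(dz_turn/n,2)); r=r*R.from_euler('z',dz_turn/n,degrees=True)
E
python3 - <<'E'
from h import *
plan([.459,.080,.23],-72,7)
E
```

```text
[-0.6 -1.9  0.1] -10.29
[-0.5 -4.   0.1] -10.29
[ 0.2 -4.   0.1] -10.29
[ 1.  -3.9  0.1] -10.29
[ 1.6 -3.7  0.1] -10.29
[ 2.3 -3.3  0.1] -10.29
[ 1.4 -1.4  0.1] -10.29
```

Call:
{"op": "play_rows", "data": {"series": "100 -0.6 -1.9 0.1 0 0 -10.3;100 -0.5 -4 0.1 0 0 -10.3;100 0.2 -4 0.1 0 0 -10.3;100 1 -3.9 0.1 0 0 -10.3;100 1.6 -3.7 0.1 0 0 -10.3;100 2.3 -3.3 0.1 0 0 -10.3;100 1.4 -1.4 0.1 0 0 -10.2;100 0 0 0 0 0 0;100 0 0 0 0 0 0"}}

```text
clock: 9.15
tcp_pos: [0.4602, 0.0781, 0.2311]
orientation: [-0.0, 0.707, 0.707, -0.001]
wrist_force: [0.2, -0.1, 0.8]
finger_gap: 0.0855
```

```bash
python3 - <<'E'
from h import *
go([.459,.080,.06],0)
s=get_state();print(s['tcp_pos'],s['joint_pos'][5])
c=cams.get_calibration('wrist'); cv2.imwrite('pics/w5.png',cams.read_camera('wrist')[:,:,::-1])
print(proj(c,[[.459,.080,.082],[.4587,.0867,.018]]))
E
```

```text
shift cm [ 0.2  -0.1  17.11]
turn about tool z (deg) 0.02210258026792644 or -179.97789741973207 j6 1.5665331567268779 cur yaw 0.02210258026791987
[0.46016524 0.07811264 0.2310582 ] 1.5665331567268779
[[319.35006567 216.13475338]
 [319.33201088 191.06369237]]
```

View pics/w5.png

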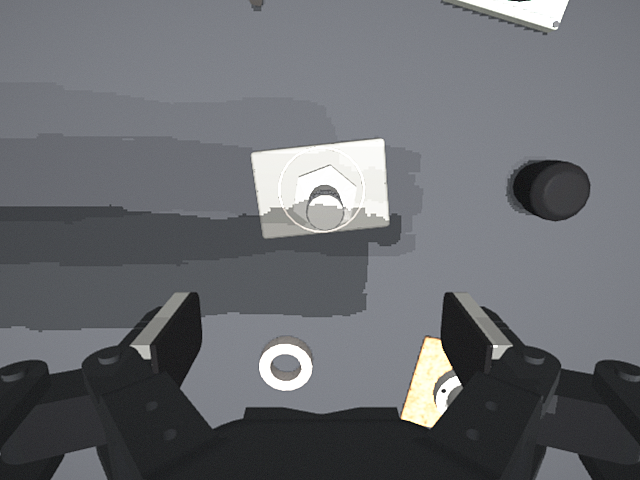

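View pics/t4.png

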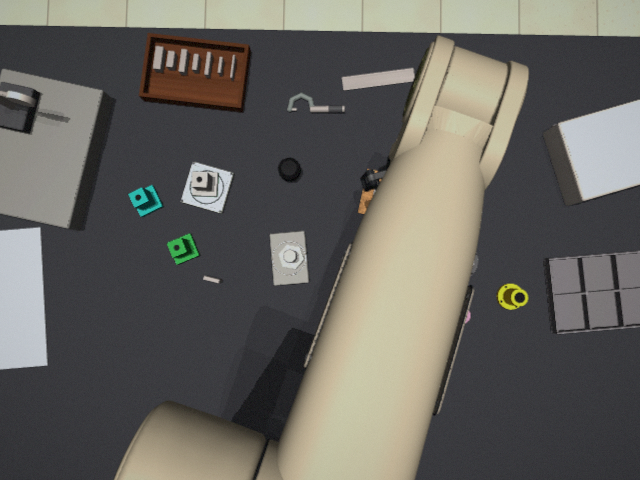

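```bash
python3 - <<'E'
from h import *
a=cv2.imread('pics/w5.png');c=cams.get_calibration('wrist')
A=cv2.resize(a[130:250,245:395],None,fx=5,fy=5,interpolation=cv2.INTER_CUBIC); cv2.imwrite('pics/c5.png',A)
hsv=cv2.cvtColor(a,cv2.COLOR_BGR2HSV); 
E
```

```text
(no output)
```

View pics/c5.png

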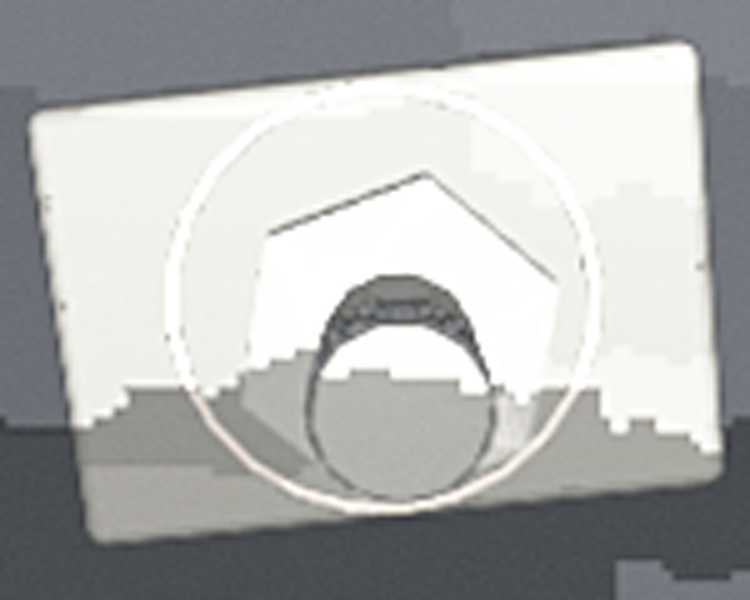

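```bash
python3 - <<'E'
from h import *
c=cams.get_calibration('wrist')
print('stud',onz(c,(325,212),.082),'circ',onz(c,(321.5,189.3),.018))
P=np.array([onz(c,(245+x/5,130+y/5),.018) for x,y in((32,112),(692,42),(722,475),(95,545))]);print(P[:,:2],P.mean(0))
for i in range(4):
    e=P[(i+1)%4]-P[i]; print(np.linalg.norm(e),np.degrees(np.arctan2(e[1],e[0])))
go([.4605,.080,.06],0)
E
```

```text
stud [0.46323086 0.08271515 0.082     ] circ [0.46085486 0.08797937 0.018     ]
[[0.40291575 0.1186291 ]
 [0.51143567 0.13004568]
 [0.5197485  0.0568613 ]
 [0.41061293 0.04405829]] [0.46117821 0.08739859 0.018     ]
0.10911879191071551 6.005573614393878
0.07365498389128464 -83.51969051743482
0.1098839855707663 -173.30904928913645
0.07496701026716067 95.89318189440081
shift cm [ 0.22  0.02 17.12]
turn about tool z (deg) 0.010230522044267332 or -179.98976947795575 j6 1.5662001173325666 cur yaw 0.010230522044263916
```

Call:
{"op": "play_rows", "data": {"series": "100 0.3 0.1 2.5 0 0 0;100 0 0 5 0 0 0;100 0 0 4.5 0 0 0;100 0 0 2.5 0 0 0;100 0 0 1.5 0 0 0;100 0 0 1.1 0 0 0;40 0 0 0 0 0 0;30 0 0 0 0 0 0;0 0 0 0 0 0 0;0 0 0 0 0 0 0;0 0 0 0 0 0 0;0 0 0 0 0 0 0"}}

```text
clock: 10.7
tcp_pos: [0.4619, 0.0814, 0.0616]
orientation: [0.001, 0.706, 0.708, 0.001]
wrist_force: [-1.1, 0.3, 6.6]
finger_gap: 0.0253
```

```bash
python3 - <<'E'
from h import *
s=get_state(); print(s['tcp_pos'],s['finger_gap'],s['wrist_force'])
cv2.imwrite('pics/w6.png',cams.read_camera('wrist')[:,:,::-1])
c=cams.get_calibration('wrist');print(proj(c,s['tcp_pos']+np.array([0,0,.0215])))
E
```

```text
[0.4618564  0.0813759  0.06163031] 0.02529264187277626 [-1.07005001  0.31674785  6.64474061]
[[321.02406459 358.26251735]]
```

View pics/w6.png

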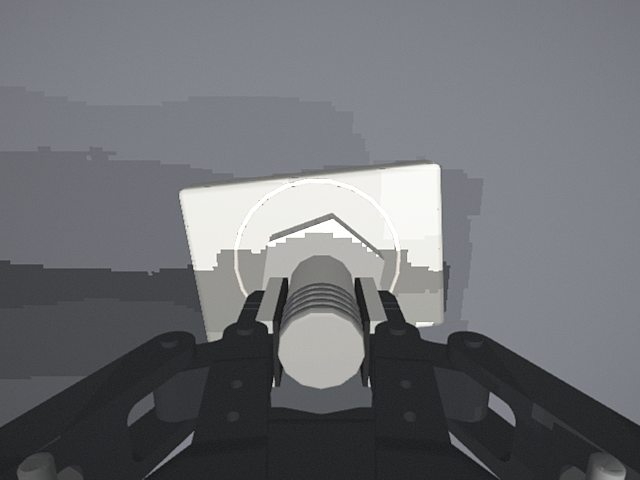

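Call:
{"op": "play_rows", "data": {"series": "0 0 0 -0.5 0 0 0;0 0 0 -2 0 0 0;0 0 0 -4.5 0 0 0;0 0 0 -4.5 0 0 0;0 -1 0 -2.5 0 0 0;0 -3 0 0 0 0 0;0 -5 0 0 0 0 0;0 -5 0 0 0 0 0;0 -5 0 0 0 0 0;0 -5 0 0 0 0 0;0 -5 0 0 0 0 0;0 -5 0 0 0 0 0"}}

```text
clock: 12.25
tcp_pos: [0.4614, -0.2598, 0.2004]
orientation: [-0.001, 0.706, 0.708, 0.0]
wrist_force: [1.2, -0.2, -1.8]
finger_gap: 0.025
```

Call:
{"op": "play_rows", "data": {"series": "0 -4 0 0 0 0 0;0 -2 0 0 0 0 0;0 0 0 0 0 0 0;0 0 0 0 0 0 0;0 0 0 0 0 0 0"}}

```text
clock: 12.88
tcp_pos: [0.4623, -0.3171, 0.201]
orientation: [-0.0, 0.706, 0.709, 0.0]
wrist_force: [0.2, 0.4, -2.4]
finger_gap: 0.0252
```

```bash
python3 - <<'E'
from h import *
s=get_state(); print(s['tcp_pos'],s['finger_gap'],s['wrist_force'],s['joint_pos'])
c=cams.get_calibration('wrist');cv2.imwrite('pics/w7.png',cams.read_camera('wrist')[:,:,::-1])
print(proj(c,[[.461,-.272,.022]]))
E
```

```text
[ 0.46225631 -0.31713851  0.20095675] 0.025229002188820734 [ 0.20214951  0.35487918 -2.44404899] [-7.44590250e-01  3.04457995e-01 -8.78810366e-02  1.17901437e+00
  1.59036985e-04  8.21967070e-01]
[[319.43594981 150.19865357]]
```

View pics/w7.png

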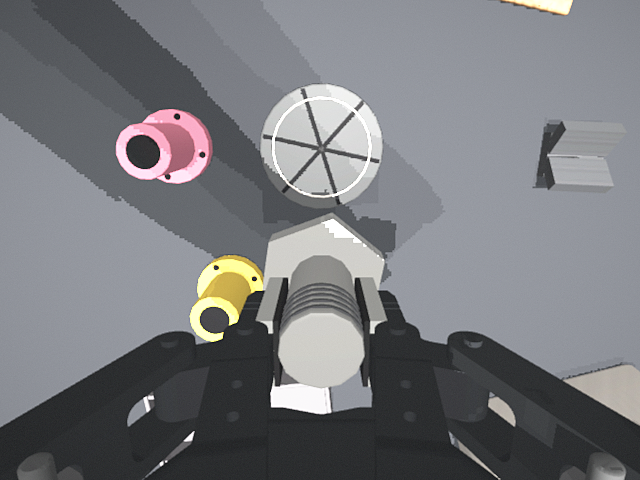

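```bash
python3 - <<'E'
from h import *
a=cv2.imread('pics/w7.png'); c=cams.get_calibration('wrist')
g=cv2.cvtColor(a,cv2.COLOR_BGR2GRAY); m=np.zeros_like(g); m[90:205,265:380]=(g[90:205,265:380]>235)*255
k=max(cv2.findContours(m,0,1)[0],key=cv2.contourArea);e=cv2.fitEllipse(k);print(e)
P=onz(c,e[0],.022);print(P, onz(c,(322,148),.022))
go([P[0],P[1]-.0015,.0656])
E
```

```text
((323.51202392578125, 144.07823181152344), (98.30370330810547, 108.87933349609375), 41.2673454284668)
[ 0.46410633 -0.26776614  0.022     ] [ 0.46300762 -0.27061258  0.022     ]
shift cm [ 4.8   0.2  13.55]
```

Call:
{"op": "play_rows", "data": {"series": "0 1.2 -0.17 0 0 0 0;0 2.2 0 1 0 0 0;0 1.1 0 3 0 0 0;0 0 0 4 0 0 0;0 0 0 2.8 0 0 0;0 0 0 1.5 0 0 0;0 0 0 0.6 0 0 0;0 0 0 0.2 0 0 0;0 0 0 0.1 0 0 0;0 0 0 0 0 0 0;0 0 0 0 0 0 0"}}

```text
clock: 14.3
tcp_pos: [0.4607, -0.2739, 0.0694]
orientation: [0.0, 0.706, 0.708, 0.0]
wrist_force: [-0.7, 0.9, -2.4]
finger_gap: 0.0252
```

```bash
python3 - <<'E'
from h import *
go([.4605,-.2717,.0656])
s=get_state(); print(s['tcp_pos'],s['wrist_force'])
cv2.imwrite('pics/w8.png',cams.read_camera('wrist')[:,:,::-1]);cv2.imwrite('pics/s8.png',cams.read_camera('scene')[:,:,::-1])
E
```

```text
shift cm [ 0.22 -0.02  0.38]
[ 0.46066751 -0.2738942   0.06938594] [-0.67455444  0.91409283 -2.39313756]
```

View pics/w8.png

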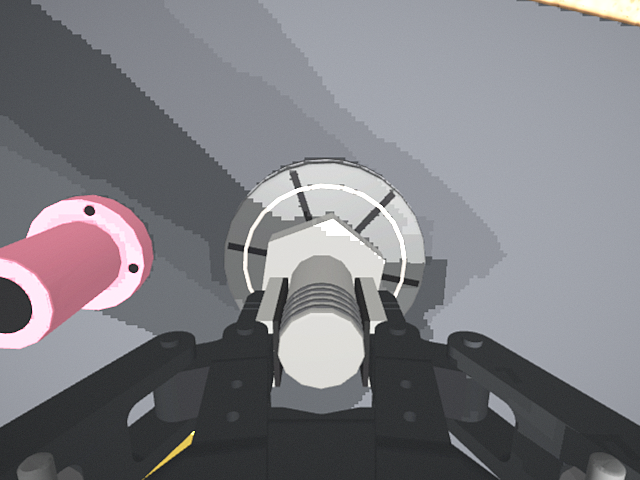

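```bash
python3 - <<'E'
from h import *
a=cv2.imread('pics/w8.png'); cv2.imwrite('pics/c8.png',cv2.resize(a[150:300,215:435],None,fx=3.6,fy=3.6,interpolation=cv2.INTER_CUBIC))
c=cams.get_calibration('wrist');s=get_state()
zb=s['tcp_pos'][2]-.0436
V=np.array([onz(c,p,zb+.012)[:2] for p in((268,238),(330,216),(384,262))])
print(V,np.linalg.norm(V[1]-V[0]),np.linalg.norm(V[2]-V[1]))
A=2*(V[1:]-V[0]);b=(V[1:]**2).sum(1)-(V[0]**2).sum();C=np.linalg.solve(A,b);print('hex c',C,np.linalg.norm(C-V[0]))
print('tt',onz(c,(323.3,264.5),.022), 'hex via midpoint opp vertices',V[0]+V[2]-V[1])
print('stem top',onz(c,(321.5,351),s['tcp_pos'][2]+.0204))
E
```

```text
[[ 0.43918936 -0.25327289]
 [ 0.46406561 -0.24409297]
 [ 0.48636664 -0.26335618]] 0.02651600342361213 0.029468755981714397
hex c [ 0.45999201 -0.27134954] 0.027559302756643537
tt [ 0.46164744 -0.2702448   0.022     ] hex via midpoint opp vertices [ 0.4614904  -0.27253611]
stem top [ 0.46068776 -0.27208175  0.08957497]
```

View pics/c8.png

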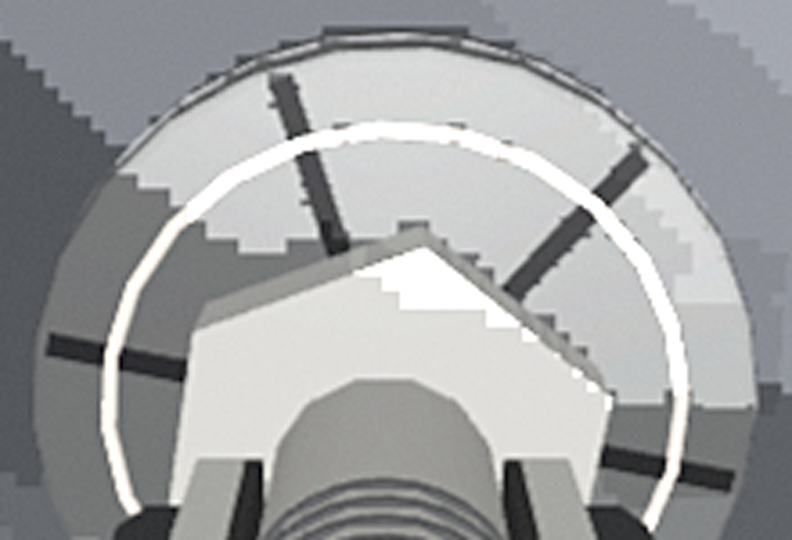

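View pics/s8.png

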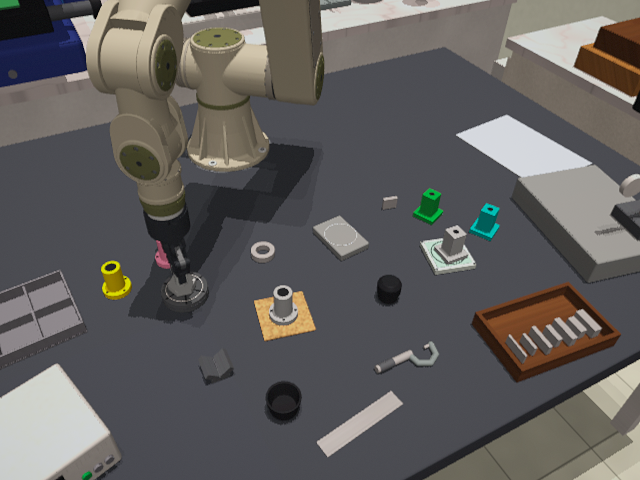

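```bash
python3 - <<'E'
from h import *
c=cams.get_calibration('wrist');s=get_state()
zb=s['tcp_pos'][2]-.0436
f=lambda x,y:(215+(x+.5)/3.6-.5,150+(y+.5)/3.6-.5)
V=np.array([onz(c,f(*p),zb+.012)[:2] for p in((195,330),(425,248),(610,397))])
print(np.linalg.norm(V[1]-V[0]),np.linalg.norm(V[2]-V[1]))
A=2*(V[1:]-V[0]);b=(V[1:]**2).sum(1)-(V[0]**2).sum();C=np.linalg.solve(A,b);print('hex c',C,np.linalg.norm(C-V[0]), V[0]+V[2]-V[1])
# opening: grooves
L=[(f(50,345),f(730,482)),(f(280,80),f(338,245)),(f(640,158),f(512,292))]
H=[np.cross([*p,1],[*q,1]) for p,q in L]
for i,j in((0,1),(0,2),(1,2)):
    x=np.cross(H[i],H[j]);x=x[:2]/x[2];print(x,onz(c,x,.022)[:2])
E
```

```text
0.027391057910571552 0.027394217390230506
hex c [ 0.46063327 -0.27229183] 0.02754358294011952 [ 0.46068441 -0.27199514]
[325.13371669 264.93547756] [ 0.46247649 -0.27045078]
[324.35599813 264.77879015] [ 0.46212489 -0.27037683]
[324.88424708 264.22577953] [ 0.46236171 -0.27011105]
```

Call:
{"op": "play_rows", "data": {"series": "0 0.19 0.15 0 0 0 0;0 0 0 0.15 0 0 0;0 0 0 0.1 0 0 0;0 0 0 0.05 0 0 0;0 0 0 0.05 0 0 0;0 0 0 0.03 0 0 0;0 0 0 0 0 0 0;0 0 0 0 0 0 0"}}

```text
clock: 15.4
tcp_pos: [0.4619, -0.2716, 0.0656]
orientation: [0.0, 0.706, 0.708, -0.0]
wrist_force: [-2.0, 1.9, 6.3]
finger_gap: 0.025
```

Call:
{"op": "play_rows", "data": {"series": "50 0 0 0 0 0 0;50 0 0 0 0 0 0;100 0 0 0 0 0 0;100 0 0 0 0 0 0;100 0 0 0 0 0 0;100 0 0 -1 0 0 0;100 0 0 -4 0 0 0;100 0 0 -5 0 0 0;100 0 0 -5 0 0 0;100 0 0 -3 0 0 0;100 0 0 0 0 0 0;100 0 0 0 0 0 0"}}

```text
clock: 16.9
tcp_pos: [0.4616, -0.2715, 0.2447]
orientation: [-0.0, 0.706, 0.708, -0.0]
wrist_force: [-0.1, 0.4, 0.1]
finger_gap: 0.0857
```

```bash
python3 - <<'E'
from h import *
s=get_state();print(s['tcp_pos'])
c=cams.get_calibration('wrist'); cv2.imwrite('pics/w9.png',cams.read_camera('wrist')[:,:,::-1])
go([.613,.25,.24],0)
E
```

```text
[ 0.46160949 -0.27146888  0.24470134]
shift cm [52.08 15.31  0.44]
turn about tool z (deg) 0.14912033537582658 or -179.8508796646242 j6 0.8866272029445692 cur yaw 0.14912033537582287
```

View pics/w9.png

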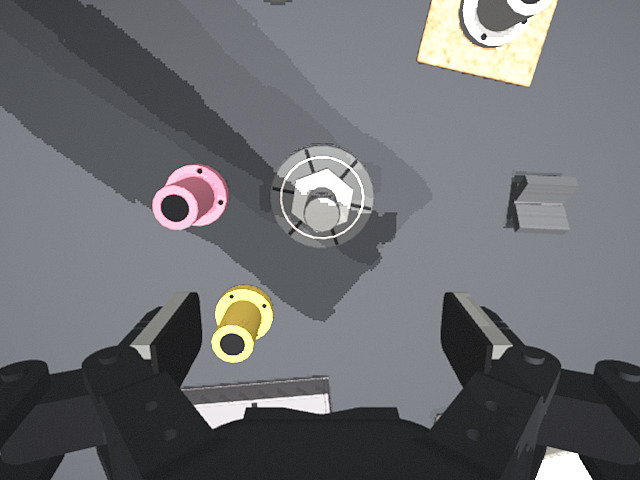

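Call:
{"op": "play_rows", "data": {"series": "100 2.6 0.8 0 0 0 0;100 5 1.45 0 0 0 0;100 5 1.45 0 0 0 0;100 5 1.45 0 0 0 0;100 5 1.45 0 0 0 0;100 5 1.45 0 0 0 0;100 5 1.45 0 0 0 0;100 5 1.45 0 0 0 0;100 5 1.45 0 0 0 0;100 5 1.45 0 0 0 0;100 3 1 0 0 0 0;100 1.5 0.45 0 0 0 0"}}

```text
clock: 18.45
tcp_pos: [0.6129, 0.2512, 0.2428]
orientation: [-0.001, 0.706, 0.709, -0.002]
wrist_force: [0.4, -0.5, -0.1]
finger_gap: 0.0855
```

Call:
{"op": "play_rows", "data": {"series": "100 0 0 0 0 0 0;100 0 0 0 0 0 0"}}

```text
clock: 18.7
tcp_pos: [0.6132, 0.2484, 0.2447]
orientation: [-0.0, 0.707, 0.708, -0.001]
wrist_force: [0.1, -0.9, -0.3]
finger_gap: 0.0853
```

```bash
python3 - <<'E'
from h import *
s=get_state();print(s['tcp_pos'],s['joint_pos'])
c=cams.get_calibration('wrist'); a=cams.read_camera('wrist')[:,:,::-1];cv2.imwrite('pics/w10.png',a)
u=np.int32(proj(c,[[.613,.268,.05]])[0]);print(u); x0=max(u[0]-90,0);y0=max(u[1]-70,0);print(x0,y0)
cv2.imwrite('pics/c10.png',cv2.resize(a[y0:y0+140,x0:x0+180],None,fx=4,fy=4,interpolation=cv2.INTER_CUBIC))
a=cams.read_camera('top')[:,:,::-1]; cv2.imwrite('pics/t10.png',a)
E
```

```text
[0.61322576 0.24844974 0.2447372 ] [ 2.63952749e-01  4.91524089e-01  2.98756328e-01  1.37915680e+00
 -5.14395827e-04  1.83322937e+00]
[320 181]
230 111
```

View pics/w10.png

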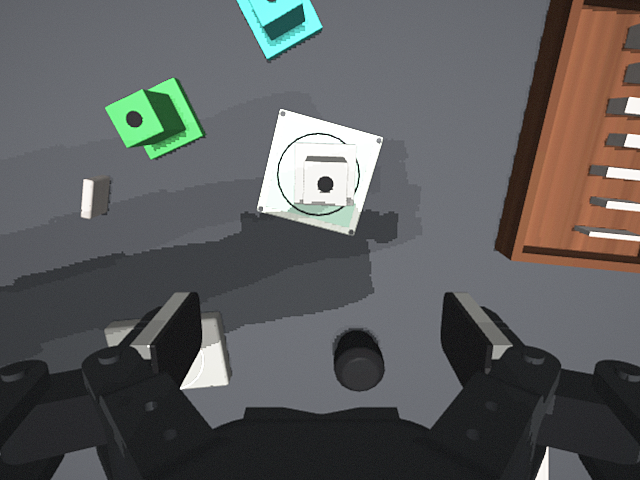

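View pics/c10.png

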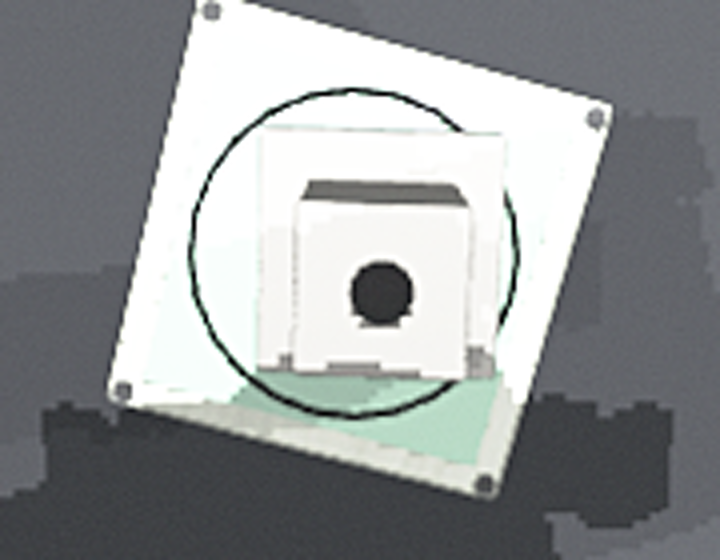

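View pics/t10.png

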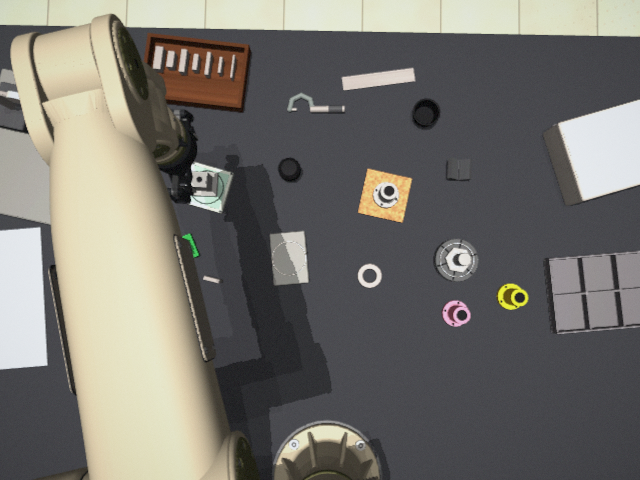

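```bash
python3 - <<'E'
from h import *
c=cams.get_calibration('wrist')
f=lambda x,y:(230+(x+.5)/4-.5,111+(y+.5)/4-.5)
def q(pts,z):
    P=np.array([onz(c,f(*p),z)[:2] for p in pts]);print(P.mean(0).round(4),[ (np.linalg.norm(P[(i+1)%4]-P[i]).round(4),(np.degrees(np.arctan2(*(P[(i+1)%4]-P[i])[::-1])).round(1))) for i in range(4)])
q([(300,200),(468,207),(466,377),(294,367)],.078)
q([(258,126),(506,135),(497,378),(257,372)],.026)
print('circ',onz(c,f(354,253),.014),'bore',onz(c,f(382,294),.078))
q([(212,11),(596,119),(485,485),(124,391)],.014)
go([.6140,.2700,.0565],-2.5)
E
```

```text
[0.6165 0.2708] [(np.float64(0.0302), np.float64(-2.2)), (np.float64(0.0311), np.float64(-89.6)), (np.float64(0.0318), np.float64(176.7)), (np.float64(0.0305), np.float64(87.4))]
[0.6166 0.2702] [(np.float64(0.0518), np.float64(-1.9)), (np.float64(0.0518), np.float64(-90.7)), (np.float64(0.0522), np.float64(178.7)), (np.float64(0.0523), np.float64(88.9))]
circ [0.61103254 0.26910776 0.014     ] bore [0.61653179 0.26985543 0.078     ]
[0.6111 0.2681] [(np.float64(0.0853), np.float64(-15.1)), (np.float64(0.085), np.float64(-105.1)), (np.float64(0.0848), np.float64(165.1)), (np.float64(0.0852), np.float64(75.2))]
shift cm [ 2.17  0.06 18.88]
turn about tool z (deg) 2.5543766996456156 or -177.44562330035438 j6 1.8334543552531075 cur yaw 0.054376699645610475
```

Call:
{"op": "play_rows", "data": {"series": "100 1.1 0.17 2 0 0 2;100 1.05 0 4.5 0 0 0;100 0 0 5 0 0 0;100 0 0 3.5 0 0 0;100 0 0 2.3 0 0 0;100 0 0 1.4 0 0 0;60 0 0 0 0 0 0;40 0 0 0 0 0 0;0 0 0 0 0 0 0;0 0 0 0 0 0 0;0 0 0 0 0 0 0;0 0 0 0 0 0 0", "newtons": 45}}

```text
clock: 20.3
tcp_pos: [0.6165, 0.2715, 0.0597]
orientation: [0.001, 0.718, 0.696, 0.001]
wrist_force: [-0.2, 0.9, 6.1]
finger_gap: 0.0312
```

```bash
python3 - <<'E'
from h import *
s=get_state(); print(s['tcp_pos'],s['finger_gap'],s['wrist_force'],s['ft_torque'])
cv2.imwrite('pics/w11.png',cams.read_camera('wrist')[:,:,::-1])
c=cams.get_calibration('wrist');print(proj(c,s['tcp_pos']+np.array([0,0,.0215])))
E
```

```text
[0.61650591 0.27154228 0.05965278] 0.0311779972686981 [-0.1611521   0.89354067  6.08059233] [-0.02723129  0.2039907   0.02915387]
[[321.00033317 358.11973644]]
```

View pics/w11.png

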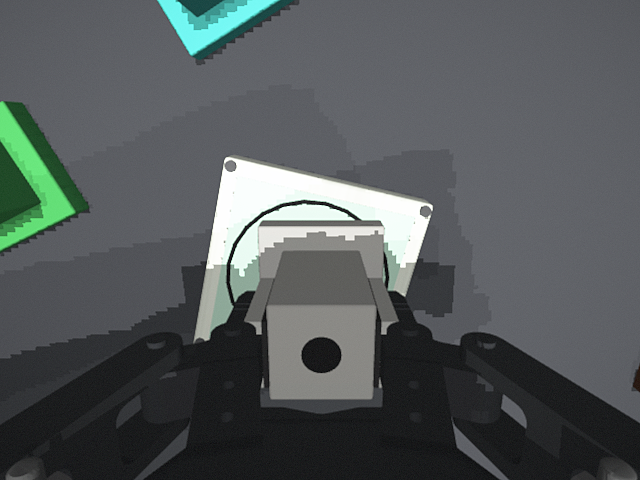

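Call:
{"op": "play_rows", "data": {"series": "0 0 0 -0.5 0 0 0;0 0 0 -2 0 0 0;0 0 0 -4.5 0 0 0;0 0 0 -4.5 0 0 0;0 -1 -0.8 -2.5 0 0 0;0 -2.6 -2.1 0 0 0 0;0 -4 -3.1 0 0 0 0;0 -4 -3.1 0 0 0 0;0 -4 -3.1 0 0 0 0;0 -2.5 -2 0 0 0 0;0 -1 -0.8 0 0 0 0;0 0 0 0 0 0 0"}}

```text
clock: 21.85
tcp_pos: [0.4594, 0.0849, 0.1982]
orientation: [0.0, 0.719, 0.695, 0.0]
wrist_force: [-0.7, 0.8, -3.7]
finger_gap: 0.0312
```

```bash
python3 - <<'E'
from h import *
s=get_state(); print(s['tcp_pos'],s['finger_gap'],s['wrist_force'])
go([.4595,.086,.0637+.006])
E
```

```text
[0.45936437 0.0849351  0.19816548] 0.031230692193376836 [-0.72816764  0.77107593 -3.68575963]
shift cm [1.000e-01 1.000e-02 1.285e+01]
```

Call:
{"op": "play_rows", "data": {"series": "0 0.1 0 2 0 0 0;0 0 0 4 0 0 0;0 0 0 3.5 0 0 0;0 0 0 2 0 0 0;0 0 0 0.9 0 0 0;0 0 0 0.3 0 0 0;0 0 0 0 0 0 0;0 0 0 0 0 0 0"}}

```text
clock: 22.85
tcp_pos: [0.4603, 0.0862, 0.0719]
orientation: [0.001, 0.718, 0.696, 0.001]
wrist_force: [-0.3, 0.1, -2.3]
finger_gap: 0.0316
```

```bash
python3 - <<'E'
from h import *
s=get_state(); print(s['tcp_pos'],s['finger_gap'],s['wrist_force'])
a=cams.read_camera('wrist')[:,:,::-1];cv2.imwrite('pics/w12.png',a)
cv2.imwrite('pics/c12.png',cv2.resize(a[140:350,180:460],None,fx=2.8,fy=2.8,interpolation=cv2.INTER_CUBIC))
E
```

```text
[0.46030716 0.08621056 0.07190415] 0.03156922329218745 [-0.29073575  0.08987509 -2.30803239]
```

View pics/c12.png

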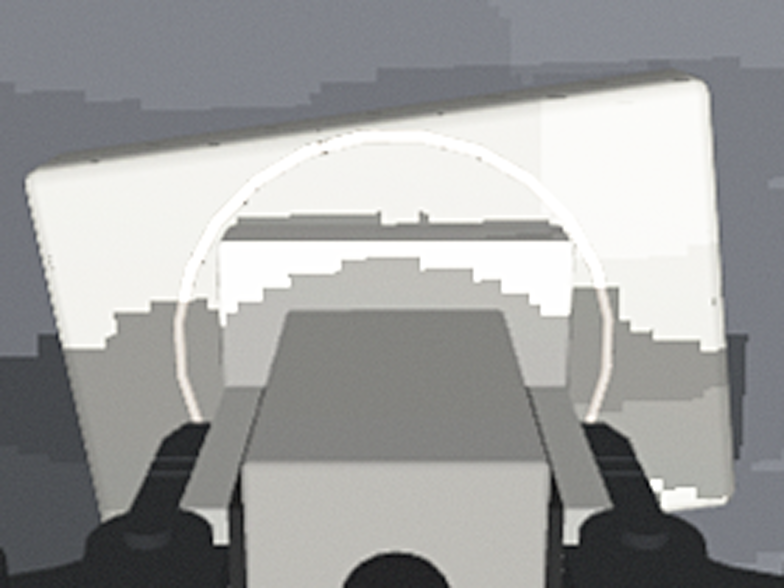

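```bash
python3 - <<'E'
from h import *
from scipy.optimize import least_squares
c=cams.get_calibration('wrist');s=get_state()
f=lambda x,y:(180+(x+.5)/2.8-.5,140+(y+.5)/2.8-.5)
P=np.array([onz(c,f(*p),.018)[:2] for p in((181,330),(608,330),(390,137),(196,415),(594,415),(285,165))])
r=least_squares(lambda v:np.hypot(*(P-v[:2]).T)-v[2],[.46,.087,.036]);print('circle',r.x,r.fun.round(4))
zt=s['tcp_pos'][2]-.0457+.012
E=np.array([onz(c,f(*p),zt)[:2] for p in((220,241),(574,241))]);d=E[1]-E[0];L=np.linalg.norm(d);n=np.array([d[1],-d[0]])/L
fc=E.mean(0)+.026*n; print('len',L,'foot',fc,'n',n, np.degrees(np.arctan2(d[1],d[0])))
print('bore',onz(c,f(397,588),s['tcp_pos'][2]+.0183))
D=np.r_[r.x[:2]-fc,0];print('tool shift mm',1000*rot(s).inv().apply(D))
E
```

```text
circle [0.46027195 0.08727996 0.03585119] [-0.0001 -0.0001 -0.      0.      0.0001  0.0001]
len 0.051174574365844064 foot [0.46049298 0.08527459] n [-0.03174228 -0.99949609] -1.819004321924538
bore [0.46037584 0.08695501 0.09015524]
tool shift mm [ 1.99718640e+00 -2.85613165e-01 -4.76345626e-04]
```

Call:
{"op": "play_rows", "data": {"series": "0 0.12 0 0.2 0 0 0;0 0 0 0.15 0 0 0;0 0 0 0.05 0 0 0;0 0 0 0 0 0 0;0 0 0 0 0 0 0"}}

```text
clock: 23.52
tcp_pos: [0.4596, 0.0873, 0.0671]
orientation: [0.0, 0.718, 0.696, -0.0]
wrist_force: [0.2, 0.4, -2.8]
finger_gap: 0.0316
```

```bash
python3 - <<'E'
from h import *
s=get_state(); print(s['tcp_pos'],s['finger_gap'],s['wrist_force'])
a=cams.read_camera('wrist')[:,:,::-1];cv2.imwrite('pics/w13.png',a)
cv2.imwrite('pics/c13.png',cv2.resize(a[140:350,180:460],None,fx=2.8,fy=2.8,interpolation=cv2.INTER_CUBIC))
E
```

```text
[0.45955659 0.08728088 0.06707328] 0.03163261531586648 [ 0.19329615  0.42881576 -2.84581879]
```

View pics/c13.png

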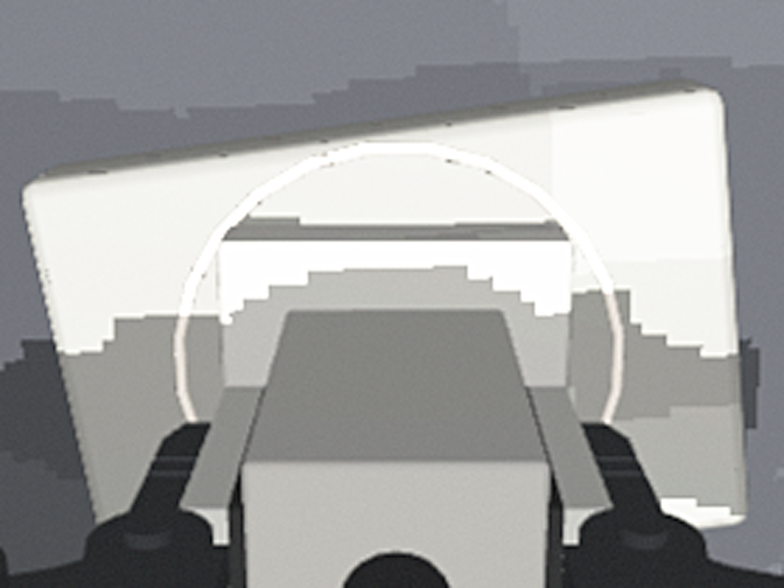

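```bash
python3 - <<'E'
from h import *
from scipy.optimize import least_squares
c=cams.get_calibration('wrist');s=get_state()
f=lambda x,y:(180+(x+.5)/2.8-.5,140+(y+.5)/2.8-.5)
P=np.array([onz(c,f(*p),.018)[:2] for p in((180,350),(619,350),(395,149),(191,410),(609,410),(300,170))])
r=least_squares(lambda v:np.hypot(*(P-v[:2]).T)-v[2],[.46,.087,.036]);print('circle',r.x,r.fun.round(4))
for h in(.0457,.048):
    zt=s['tcp_pos'][2]-h+.012
    E=np.array([onz(c,f(*p),zt)[:2] for p in((220,241),(574,241))]);d=E[1]-E[0];L=np.linalg.norm(d);n=np.array([d[1],-d[0]])/L
    fc=E.mean(0)+.026*n; print('len',L,'foot',fc)
    D=np.r_[r.x[:2]-fc,0];print('tool shift mm',1000*rot(s).inv().apply(D))
E
```

```text
circle [0.46032777 0.08764417 0.0356831 ] [ 0.0002  0.0001 -0.0002 -0.0002 -0.0001  0.0001]
len 0.0511741526464738 foot [0.4598011  0.08642019]
tool shift mm [ 1.24036118e+00  4.86836681e-01 -1.14147883e-04]
len 0.05192300506356291 foot [0.45978705 0.08582016]
tool shift mm [ 1.84053253e+00  4.81484291e-01 -1.74391014e-04]
```

Call:
{"op": "play_rows", "data": {"series": "0 0.13 0.05 0 0 0 0;0 0 0 0.1 0 0 0;0 0 0 0.08 0 0 0;0 0 0 0.05 0 0 0;0 0 0 0.05 0 0 0;0 0 0 0 0 0 0;0 0 0 0 0 0 0"}}

```text
clock: 24.45
tcp_pos: [0.4601, 0.0886, 0.0643]
orientation: [0.0, 0.718, 0.696, -0.0]
wrist_force: [0.5, -0.5, -2.0]
finger_gap: 0.0314
```

Call:
{"op": "play_rows", "data": {"series": "0 0 0 0.04 0 0 0;0 0 0 0.04 0 0 0;0 0 0 0 0 0 0;0 0 0 0 0 0 0"}}

```text
clock: 24.95
tcp_pos: [0.4601, 0.0886, 0.0637]
orientation: [0.0, 0.718, 0.696, 0.0]
wrist_force: [-2.3, -0.5, 0.5]
finger_gap: 0.0315
```

Call:
{"op": "play_rows", "data": {"series": "0 0 0 0.02 0 0 0;55 0 0 0 0 0 0;55 0 0 0 0 0 0;100 0 0 0 0 0 0;100 0 0 0 0 0 0;100 0 0 0 0 0 0;100 0 0 -1 0 0 0;100 0 0 -4 0 0 0;100 0 0 -5 0 0 0;100 0 0 -5 0 0 0;100 0 0 -3 0 0 0;100 0 0 0 0 0 0"}}

```text
clock: 26.45
tcp_pos: [0.4617, 0.0887, 0.2466]
orientation: [0.002, 0.718, 0.696, 0.002]
wrist_force: [0.7, 0.5, -0.2]
finger_gap: 0.0853
```

```bash
python3 - <<'E'
from h import *
s=get_state();print(s['tcp_pos'])
c=cams.get_calibration('wrist'); a=cams.read_camera('wrist')[:,:,::-1];cv2.imwrite('pics/w14.png',a)
go([.6,-.118,.24],0)
E
```

```text
[0.46169939 0.08867045 0.24658731]
shift cm [-20.21  14.59   0.51]
turn about tool z (deg) -1.8458387781204806 or 178.15416122187952 j6 1.621834487323149 cur yaw -1.8458387781204775
```

View pics/w14.png

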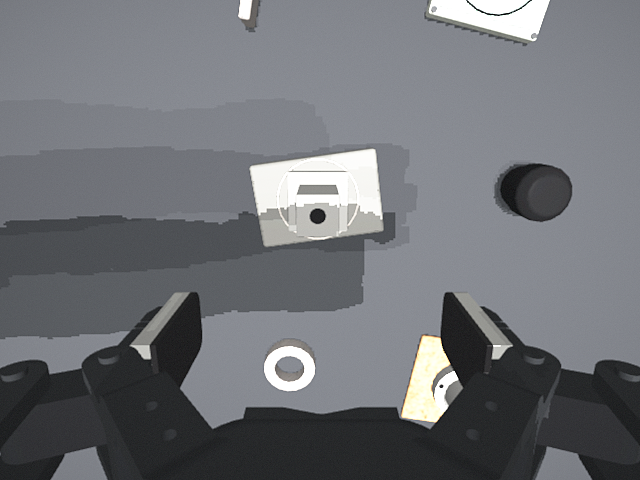

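Call:
{"op": "play_rows", "data": {"series": "100 -1.7 1.2 0 0 0 0;100 -4 2.9 0 0 0 0;100 -4.5 3.2 0 0 0 0;100 -4.5 3.2 0 0 0 0;100 -3.7 2.7 0 0 0 0;100 -1.8 1.4 0 0 0 0;100 0 0 0 0 0 0;100 0 0 0 0 0 0"}}

```text
clock: 27.5
tcp_pos: [0.5986, -0.118, 0.242]
orientation: [-0.001, 0.719, 0.695, -0.001]
wrist_force: [1.1, 0.8, 0.6]
finger_gap: 0.0855
```

```bash
python3 - <<'E'
from h import *
s=get_state();print(s['tcp_pos'])
c=cams.get_calibration('wrist'); a=cams.read_camera('wrist')[:,:,::-1];cv2.imwrite('pics/w15.png',a)
u=np.int32(proj(c,[[.6,-.118,.07]])[0]);print(u)
g=cv2.cvtColor(np.ascontiguousarray(a),cv2.COLOR_BGR2GRAY); m=np.zeros_like(g); sl=np.s_[u[1]-22:u[1]+22,u[0]-22:u[0]+22]; m[sl]=(g[sl]<45)*255
k=max(cv2.findContours(m,0,1)[0],key=cv2.contourArea); e=cv2.fitEllipse(k); P=onz(c,e[0],.070);print(e,P)
go([.6,-.118,.0485])
E
```

```text
[ 0.59863834 -0.11795013  0.24198678]
[323 211]
((323.80029296875, 212.9450225830078), (25.80721664428711, 26.879568099975586), 99.16352844238281) [ 0.60045775 -0.11887012  0.07      ]
shift cm [-0.05  0.17 19.4 ]
```

View pics/w15.png

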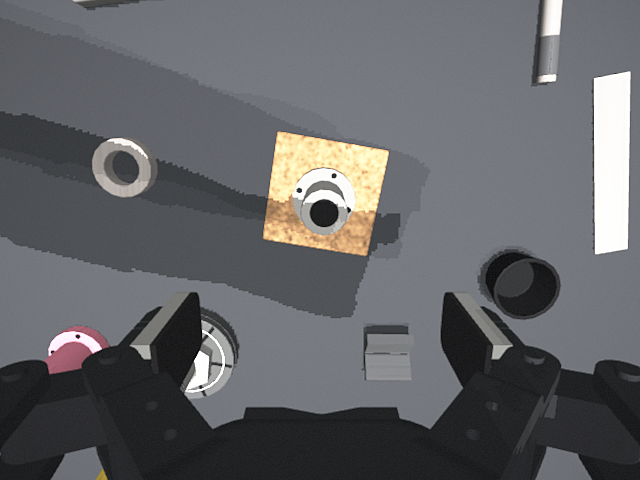

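Call:
{"op": "play_rows", "data": {"series": "100 0 0.15 2.5 0 0 0;100 0 0 5 0 0 0;100 0 0 5 0 0 0;100 0 0 3.5 0 0 0;100 0 0 2.2 0 0 0;100 0 0 1.1 0 0 0;60 0 0 0 0 0 0;40 0 0 0 0 0 0;0 0 0 0 0 0 0;0 0 0 0 0 0 0;0 0 0 0 0 0 0;0 0 0 0 0 0 0", "newtons": 40}}

```text
clock: 29.05
tcp_pos: [0.6018, -0.1183, 0.0518]
orientation: [0.001, 0.718, 0.696, 0.001]
wrist_force: [-1.2, 0.8, 6.3]
finger_gap: 0.0355
```

```bash
python3 - <<'E'
from h import *
s=get_state();print(s['tcp_pos'],s['finger_gap'],s['wrist_force'],'h',s['tcp_pos'][2]-.006)
go([.609,.2670,.20],0)
E
```

```text
[ 0.60175001 -0.11829769  0.05180828] 0.0355277750174511 [-1.20153081  0.83605898  6.33321816] h 0.045808284417209404
shift cm [ 38.52  -0.49 -14.85]
turn about tool z (deg) -1.847449177185709 or 178.1525508228143 j6 1.278101455043911 cur yaw -1.8474491771857098
```

Call:
{"op": "play_rows", "data": {"series": "0 0 0 -0.5 0 0 0;0 0 0 -2 0 0 0;0 0 0 -4.5 0 0 0;0 0 0 -4.5 0 0 0;0 1.5 0 -2.5 0 0 0;0 4 0 0 0 0 0;0 5 0 0 0 0 0;0 5 -0.1 0 0 0 0;0 5 -0.1 0 0 0 0;0 5 -0.1 0 0 0 0;0 5 -0.1 0 0 0 0;0 4 0 0 0 0 0"}}

```text
clock: 30.55
tcp_pos: [0.6075, 0.2289, 0.1898]
orientation: [-0.0, 0.718, 0.696, -0.0]
wrist_force: [1.6, -0.3, -2.2]
finger_gap: 0.0354
```

Call:
{"op": "play_rows", "data": {"series": "0 2.8 0 0 0 0 0;0 1.2 0 0 0 0 0;0 0 0 0 0 0 0;0 0 0 0 0 0 0;0 0 0 0 0 0 0"}}

```text
clock: 31.18
tcp_pos: [0.6096, 0.2656, 0.1904]
orientation: [0.0, 0.719, 0.695, -0.0]
wrist_force: [-0.7, 0.7, -2.7]
finger_gap: 0.0349
```

```bash
python3 - <<'E'
from h import *
s=get_state();print(s['tcp_pos'],s['finger_gap'],s['wrist_force'])
go([.6095,.2670,.0668],0)
E
```

```text
[0.60959589 0.26559811 0.19037269] 0.034850211636478536 [-0.71713966  0.69169529 -2.74965306]
shift cm [ 1.400e-01 -1.000e-02  1.236e+01]
turn about tool z (deg) -1.943026391197833 or 178.05697360880217 j6 1.89513599144557 cur yaw -1.943026391197828
```

Call:
{"op": "play_rows", "data": {"series": "0 0.1 0 2 0 0 0;0 0 0 4 0 0 0;0 0 0 3.5 0 0 0;0 0 0 1.8 0 0 0;0 0 0 0.8 0 0 0;0 0 0 0.4 0 0 0;0 0 0 0 0 0 0;0 0 0 0 0 0 0;0 0 0 0 0 0 0"}}

```text
clock: 32.3
tcp_pos: [0.6099, 0.2681, 0.0661]
orientation: [0.0, 0.718, 0.696, 0.001]
wrist_force: [0.3, -0.1, -3.3]
finger_gap: 0.035
```

```bash
python3 - <<'E'
from h import *
s=get_state(); print(s['tcp_pos'],s['finger_gap'],s['wrist_force'])
a=cams.read_camera('wrist')[:,:,::-1];cv2.imwrite('pics/w16.png',a)
cv2.imwrite('pics/c16.png',cv2.resize(a[140:350,180:460],None,fx=2.8,fy=2.8,interpolation=cv2.INTER_CUBIC))
E
```

```text
[0.60986149 0.26807867 0.06606581] 0.03499603462906232 [ 0.29430653 -0.06473754 -3.33339714]
```

View pics/c16.png

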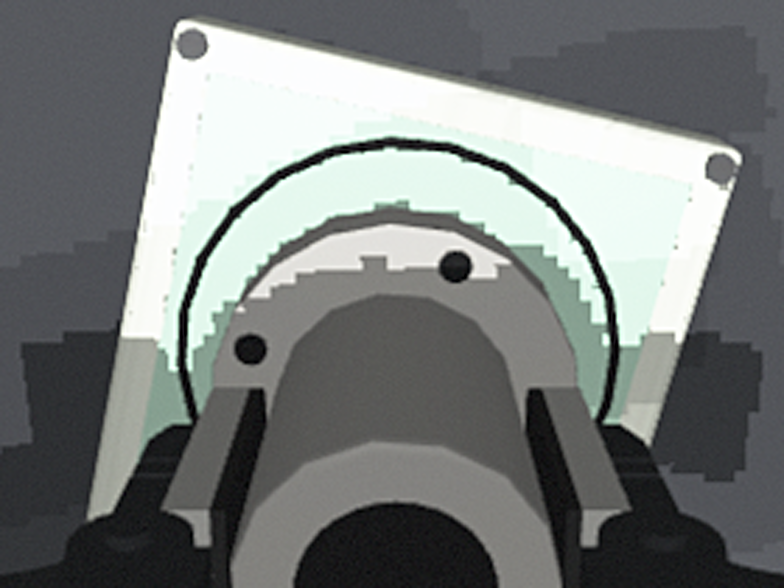

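```bash
python3 - <<'E'
import cv2
a=cv2.imread('pics/w16.png');cv2.imwrite('pics/c17.png',cv2.resize(a[205:290,245:395],None,fx=5.3,fy=5.3,interpolation=cv2.INTER_CUBIC))
E
```

```text
(no output)
```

View pics/c17.png

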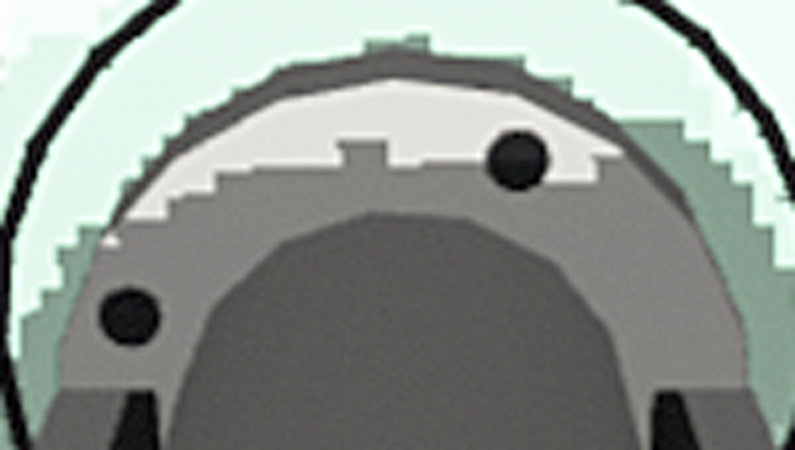

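```bash
python3 - <<'E'
from h import *
from scipy.optimize import least_squares
c=cams.get_calibration('wrist');s=get_state()
f=lambda x,y:(180+(x+.5)/2.8-.5,140+(y+.5)/2.8-.5)
g=lambda x,y:(245+(x+.5)/5.3-.5,205+(y+.5)/5.3-.5)
def fit(P):
    r=least_squares(lambda v:np.hypot(*(P-v[:2]).T)-v[2],[.61,.267,.036]);print(r.x,(1000*r.fun).round(1)); return r.x[:2]
C=fit(np.array([onz(c,f(*p),.014)[:2] for p in((184,340),(614,340),(398,143),(235,210),(193,410),(604,410))]))
for h in(.0458,.048):
    F=fit(np.array([onz(c,g(*p),s['tcp_pos'][2]-h+.012)[:2] for p in((60,345),(175,157),(280,100),(395,80),(520,98),(625,150),(695,225),(745,320))]))
    print('tool shift mm',1000*rot(s).inv().apply(np.r_[C-F,0]))
E
```

```text
[0.6103809  0.2686946  0.03580433] [-0.3 -0.1 -0.1  0.3  0.1  0.1]
[0.60982614 0.26778439 0.02794757] [-0.1  0.1  0.  -0.1 -0.1  0.1 -0.1  0.1]
tool shift mm [9.27590005e-01 5.25172910e-01 7.04940300e-04]
[0.60980074 0.2668567  0.02833849] [-0.1  0.1  0.  -0.1 -0.1  0.1 -0.1  0.1]
tool shift mm [1.85562306e+00 5.20700678e-01 8.78439222e-04]
```

Radius 27.9 mm matches 28, so h = 45.8 mm holds: shift +1, +0.5 mm, lower about 6 mm.

Call:
{"op": "play_rows", "data": {"series": "0 0.1 0.05 0.1 0 0 0;0 0 0 0.2 0 0 0;0 0 0 0.12 0 0 0;0 0 0 0.08 0 0 0;0 0 0 0.05 0 0 0;0 0 0 0.03 0 0 0;0 0 0 0 0 0 0;0 0 0 0 0 0 0"}}

```text
clock: 33.35
tcp_pos: [0.6099, 0.2688, 0.0599]
orientation: [0.0, 0.718, 0.696, 0.0]
wrist_force: [-2.9, -0.9, 3.3]
finger_gap: 0.0349
```

Call:
{"op": "play_rows", "data": {"series": "60 0 0 0 0 0 0;60 0 0 0 0 0 0;100 0 0 0 0 0 0;100 0 0 0 0 0 0;100 0 0 0 0 0 0;100 0 0 -1 0 0 0;100 0 0 -4 0 0 0;100 0 0 -5 0 0 0;100 0 0 -5 0 0 0;100 0 0 -3 0 0 0;100 0 0 0 0 0 0;100 0 0 0 0 0 0"}}

```text
clock: 34.85
tcp_pos: [0.6096, 0.2688, 0.239]
orientation: [-0.0, 0.718, 0.696, -0.0]
wrist_force: [0.4, 0.6, -0.2]
finger_gap: 0.0854
```

```bash
python3 - <<'E'
from h import *
s=get_state();print(s['tcp_pos'])
c=cams.get_calibration('wrist'); a=cams.read_camera('wrist')[:,:,::-1];cv2.imwrite('pics/w18.png',a)
E
```

```text
[0.60964949 0.26879891 0.23898977]
```

Call:
{"op": "play_rows", "data": {"series": "100 0.8 -2 0 0 0 0;100 1.6 -4 0 0 0 0;100 1.8 -4.5 0 0 0 0;100 1.8 -4.5 0 0 0 0;100 1.8 -4.5 0 0 0 0;100 1.8 -4.5 0 0 0 0;100 1.8 -4.5 0 0 0 0;100 1.8 -4.5 0 0 0 0;100 1.6 -4 0 0 0 0;100 0.8 -2 0 0 0 0;100 0 0 0 0 0 0;100 0 0 0 0 0 0"}}

```text
clock: 36.4
tcp_pos: [0.2253, 0.4369, 0.2386]
orientation: [0.0, 0.718, 0.696, -0.001]
wrist_force: [-0.9, -0.3, -0.4]
finger_gap: 0.0856
```

```bash
python3 - <<'E'
from h import *
s=get_state();print(s['tcp_pos'],s['clock'])
cv2.imwrite('pics/t18.png',cams.read_camera('top')[:,:,::-1]);cv2.imwrite('pics/s18.png',cams.read_camera('scene')[:,:,::-1])
a=cv2.imread('pics/t18.png')
A=cv2.resize(a[150:300,165:325],None,fx=4,fy=4,interpolation=cv2.INTER_CUBIC); B=cv2.resize(a[220:300,350:490],None,fx=4,fy=4,interpolation=cv2.INTER_CUBIC)
cv2.imwrite('pics/c18.png',A);cv2.imwrite('pics/c19.png',B)
E
```

```text
[0.22534777 0.43689869 0.23858808] 36.4
```

View pics/t18.png

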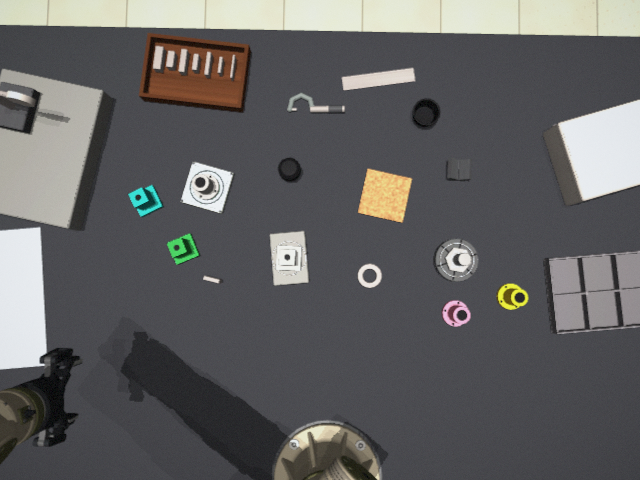

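View pics/c18.png

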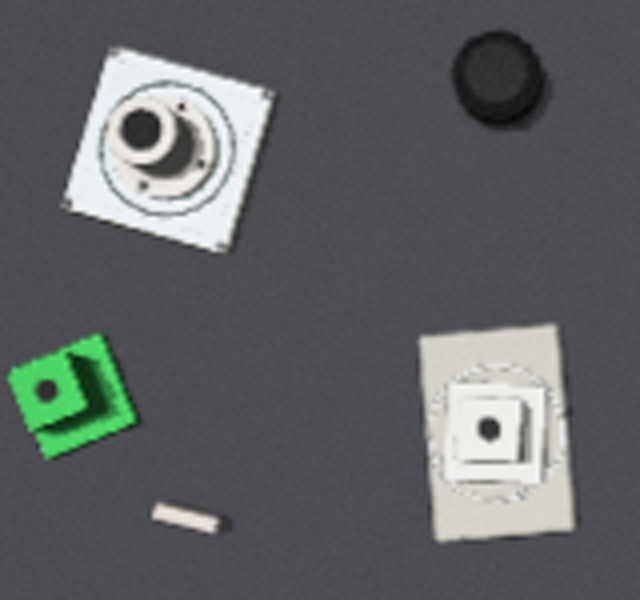

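View pics/c19.png

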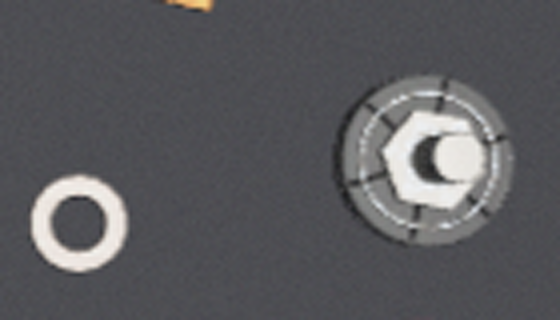

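View pics/s18.png

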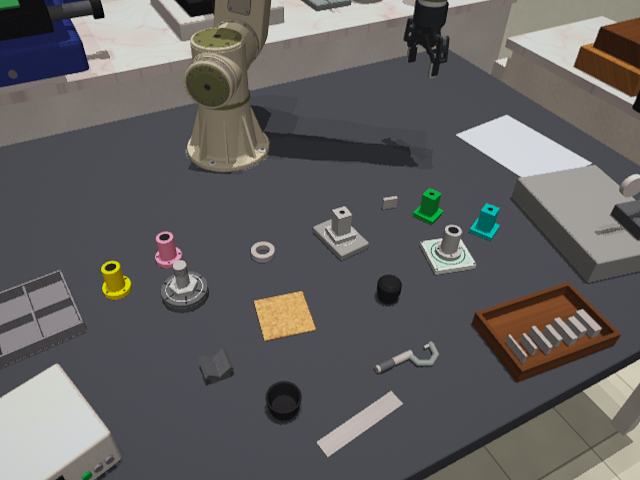

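View pics/w18.png

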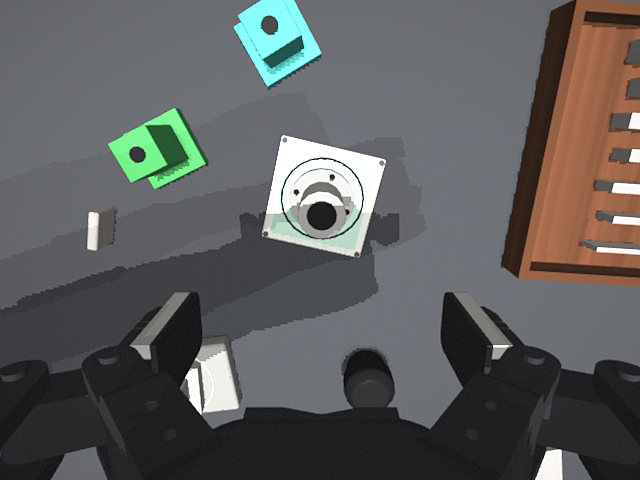

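```bash
python3 - <<'E'
from h import *
c=cams.get_calibration('top')
f=lambda x,y,o:(o[0]+(x+.5)/4-.5,o[1]+(y+.5)/4-.5)
o1=(165,150);o2=(350,220)
for n,a,za,b,zb,o in(('bush',(162,146.5),.026,(167,147.5),.014,o1),('post',(496,433),.030,(497,432),.018,o1),('stud',(437,160),.034,(429,160),.022,o2)):
    print(n,'sample-station mm',(1000*(onz(c,f(*a,o),za)-onz(c,f(*b,o),zb)))[:2].round(1))
print('bore-top tilt check', onz(c,f(142,129,o1),.078), 'post hole',onz(c,f(488.5,429,o1),.082),'stud top',onz(c,f(459,157,o2),.086))
for n,p,z,o in(('glass',(167,147.5),.014,o1),('stone',(497,432),.018,o1),('tt',(429,160),.022,o2)): print(n,onz(c,f(*p,o),z))
a=cv2.imread('pics/t18.png');hsv=cv2.cvtColor(a,cv2.COLOR_BGR2HSV);m=np.zeros(a.shape[:2],np.uint8);sl=np.s_[255:295,350:390]
m[sl]=((hsv[...,2]>130)&(hsv[...,1]<60))[sl]*255;k=max(cv2.findContours(m,0,1)[0],key=cv2.contourArea);print('ring px',cv2.fitEllipse(k)[0])
cv2.imwrite('pics/c20.png',cv2.resize(a[233:287,430:484],None,fx=10,fy=10,interpolation=cv2.INTER_CUBIC))
E
```

```text
bush sample-station mm [-1.4  0.1]
post sample-station mm [-0.9 -0.2]
stud sample-station mm [-0.3 -1.3]
bore-top tilt check [0.60875733 0.26662953 0.078     ] post hole [0.45865062 0.08648103 0.082     ] stud top [ 0.46057948 -0.27119326  0.086     ]
glass [0.60953894 0.26745269 0.014     ]
stone [0.45904939 0.08610312 0.018     ]
tt [ 0.46075246 -0.27185184  0.022     ]
ring px (369.2763671875, 275.3521423339844)
```

View pics/c20.png

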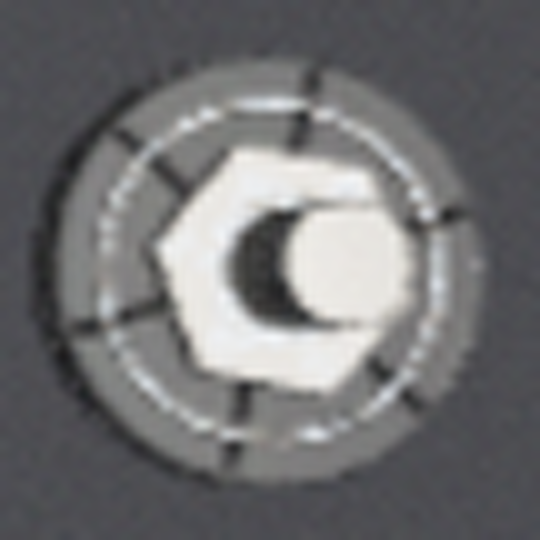

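```bash
python3 -c "
from workcell import workorder
print(workorder.hand_in())"
```

```text
the job is handed in; nothing more can be done
None
```

All three samples are on their new stations, and I handed the job in after about 36.5 s. I parked the bush on the cork mat, then moved the stud to the turntable, the post to the stone block, and the bush from the mat to the glass plate.

- **Position and posture:** In the last top view, each sample's base is within about 1.5 mm of its station's centring circle. The tops lie within about 1.2 mm of the station centres, so the samples stand upright.
- **Bystanders:** The setting ring is at the same pixel as at the start, within 0.03 px. The coloured look-alikes look untouched, the mat is empty, and the arm stands clear with the gripper open.
- **Forces:** The highest wrist force I read was under 10 N. That was at the end of each move; I did not see the readings in between.
- **Disagreement:** The wrist and top cameras differed by 2–4 mm when the wrist camera was at height. I therefore set the final position of each sample on its new station from a close wrist view of its base against the circle.

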